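# Index the die turret of an eyelet press and lock it

## Task

On the eyelet press, push one of the turret's bare spokes sideways with a fingertip, repeating as needed, until the wide flat-topped die stands centred under the ram; then push the brake lever round until it is fully home against its stop, the die staying centred. Only push: do not touch or lift the dies, do not disturb anything else on the bench, and finish clear of everything.

Things in the scene. Friction and masses are not known exactly. Their poses are not given: they have to be found in the camera images.
- press: the fixed green eyelet press. Origin on the turret's vertical axis at table height; its x axis points level from there to the ram and column (away from the robot, within 15 degrees), y to its left, z up. Base plate 10 mm thick, x -175 to 255 mm, y -240 to 180 mm
- column (a point): middle of the top of the press's column, 45 x 44 mm, 170 mm high, at x = 205 mm of the press; a 26 mm wide overhead arm runs from it towards the turret axis as far as x = 68 mm, its underside 132 mm above the table: keep the gripper out of there
- ram (a point): lower end of the ram, an upright steel pin 16 mm diameter under the overhead arm, 80 mm from the turret axis and 92 mm above the table. A die stands under it when die and ram share one vertical axis
- turret: steel turret, turns both ways about the press's vertical axis with light friction (about 1.5 N at a spoke) and stays where it is left. Origin on the axis, 32 mm above the table, axes turn with it. Four cups with dies at its +x, +y, -x, -y, 80 mm from the axis: outer diameter 52 mm, rims 50 mm above the table. Four bare spokes between them
- spoke0 (a point): centre of the black ball, 18 mm diameter, at the end of a bare round spoke 10 mm thick that runs out level from the turret's axis, 45 degrees from its x axis; 148 mm from the axis, 44 mm above the table. The spoke is free to be pushed sideways between 106 and 139 mm from the axis
- spoke1 (a point): centre of the black ball, 18 mm diameter, at the end of a bare round spoke 10 mm thick that runs out level from the turret's axis, 135 degrees from its x axis; 148 mm from the axis, 44 mm above the table. The spoke is free to be pushed sideways between 106 and 139 mm from the axis
- spoke2 (a point): centre of the black ball, 18 mm diameter, at the end of a bare round spoke 10 mm thick that runs out level from the turret's axis, 225 degrees from its x axis; 148 mm from the axis, 44 mm above the table. The spoke is free to be pushed sideways between 106 and 139 mm from the axis
- spoke3 (a point): centre of the black ball, 18 mm diameter, at the end of a bare round spoke 10 mm thick that runs out level from the turret's axis, 315 degrees from its x axis; 148 mm from the axis, 44 mm above the table. The spoke is free to be pushed sideways between 106 and 139 mm from the axis
- die_wide: THE WANTED DIE: loose steel die whose head is as wide as its foot: a plain flat-topped drum 42 mm diameter, 32 mm high, by far the widest head; stands in one of the turret's cups (any of the four), origin at the centre of its underside, 40 mm above the table, 10 mm deep in the cup
- die_dome: loose steel die: foot 42 mm diameter x 12 mm, narrow domed head 24 mm diameter, 33 mm high overall; stands in one of the turret's cups (any of the four), origin at the centre of its underside, 40 mm above the table, 10 mm deep in the cup
- die_cone: loose steel die: foot 42 mm diameter x 12 mm, pointed cone head 28 mm diameter at its root, 36 mm high overall; stands in one of the turret's cups (any of the four), origin at the centre of its underside, 40 mm above the table, 10 mm deep in the cup
- die_post: loose steel die: foot 42 mm diameter x 12 mm, thin upright post head 12 mm diameter, 38 mm high overall; stands in one of the turret's cups (any of the four), origin at the centre of its underside, 40 mm above the table, 10 mm deep in the cup
- lever (a joint): brake lever, right side of the press, vertical axis. 0 = open, arm along the press's -y (right); grows as the arm turns clockwise seen from above, to 1.5 rad at its stop, home, arm about along the press's -x (to the robot). Starts at 0 to 0.35; light friction, stays where left. Even when home the turret could be knocked out of place
- lever_pivot (a point): on the brake lever's vertical axis, at the height of the arm's centre line, 40 mm above the table; the hub there is 32 mm in diameter, 46 mm high
- lever_end (a point): centre of the black ball, 22 mm diameter, at the end of the brake lever's round arm (12 mm thick), 108 mm from the pivot, 40 mm above the table
- spool: bystander: loose grey thread spool 40 mm diameter, 55 mm high, standing on the press's base plate in its far right corner; origin under its middle
- tin: bystander: loose flat round metal tin 80 mm diameter, 28 mm high, left of the press; origin under its middle
- hammer: bystander: loose hammer lying far left of the press
- heel: bystander: loose black rubber heel block, 80 x 60 x 24 mm, left of the press; origin under its middle
- brush: bystander: loose brush lying right of the press
- jar: bystander: loose amber jar 56 mm diameter, 70 mm high, right of the press; origin under its middle
- awl: bystander: loose awl with a dark wooden handle, 160 mm long, lying near left of the press

How it is judged:
By the outcome, as a careful person would: the job done as asked, in the order asked, and still so for the second after the job is handed in, with the robot touching nothing.
It also fails if it takes over 72 s, if anything falls off the work surface, if the arm or the gripper's body presses on something with over 40 N, if the wrist force passes 120 N, or if a joint passes its speed limit or range.

## Robot

A 6-joint arm with a two-finger parallel gripper is mounted at the origin on the work surface. World frame = base frame: x ahead of the robot, y to its left, z up, the work surface at z = 0. Lengths are in m, angles in rad, forces in N, time in s.
With the tool pointing down it reaches from about 0.425 to 0.95 m from the base axis. Payload 3.5 kg.
Tool frame: the origin (TCP) lies on the centre line of the jaws, within the pads' length; the fingertips stand ahead of it and the grasp point (between the pads) lies 11 mm behind it (tips_ahead is the z of the fingertips in the tool frame, in m); z points along the fingers, y is the direction in which the jaws open and shut (so a half turn about z gives the same grasp; the last joint's range is limited). The gripper opens to 85 mm and grips with 20 to 120 N. Pads are 22 mm wide; open, the fingers measure 114 mm over their backs; the gripper's body (76 mm by 85 mm) begins 54 mm behind the grasp point. The pads swing forward as they close: fully open they stand 13 mm farther back than shut.
Start: joints at [1.113, 0.286, 1.577, -0, 1.279, -0.15], TCP at [0.204, 0.643, 0.207] pointing down, gripper open.
Joint ranges: [-2.77, 2.77], [-0.9, 2.22], [0.21, 2.48], [-1.53, 4.67], [0.24, 2.81], [-2.84, 2.84]. Speed limits (rad/s): [2.79, 2.79, 3.14, 3.14, 3.14, 3.14].

## Interface

Orientations are given as a unit quaternion [x, y, z, w].
In Python, from plant import * gives the robot as it stands. The module is installed in compiled form; this text tells all that it offers.
- The arm moves only by the tool move_arm, never from a script. Its arguments are lists of equal length, an entry for each row: "linear": the shift along the world's x, y, z in m, a list of three; "twist": the turn, a rotation vector about the world's x, y, z in degrees, a list of three. A call has 1 to 20 rows; each row shifts and turns the pose as measured when the row begins; what a row does not reach is not made up. A row lasts 1/12 s, in which the tool goes at most 41.7 mm and 7.16 degrees, less where a joint would pass 70% of its speed; a pose out of reach is approached as far as the arm can. A call is refused whole if a number of a shift passes 0.0417 or a number of a turn 7.16, either way. A call with a gripper value outside its range is refused whole. "grip" is the opening, from 0 (shut) to 1 (fully open), set as the call begins (left out, the last holds). The fingers move at their own pace and stop on an object; "force" is the grip in N (left out, the last holds). Time passes only in rows, so rows that do not move let the fingers close. It gives the time, the measured TCP pose, the force and the opening at its end, in the units of the state.
- get_state(): the state, without advancing time (a new reading comes with each control period).
- read_camera(name): name is "scene" or "top"; returns a dict with "img" (420x560x3 uint8, blue, green, red), "depth" (420x560 float32, m along the optical axis (not along the pixel's ray), 0 where there is no reading), "fx", "fy", "cx", "cy" (pixels), "rvec" (rotation vector, rad) and "tvec" (3), from world to camera coordinates, as OpenCV has them. Camera axes: x right, y down, z forward; pixel columns grow to the right and rows downward; lengths in m; the calibration is good to about 2 mm. A picture is of the moment at which its call begins.
- sign_off(): hands the job in, once; it reports no verdict.
The state is a dict: "time": time; "qpos": joint angles; "dq": joint speeds; "joint_efforts": joint torques, N m; "eef_pos": TCP position; "tcp_rot": TCP orientation; "contact_force": force on the tool from outside, world axes, zero at the start; "wrist_torque": the same for the moment, N m; "opening": opening from 0.0 (shut) to 1.0 (fully open).
Only numpy, scipy, OpenCV 4.12 (cv2) and the standard library are available. Lean on these libraries where they do the work, as an engineer would, in place of code of your own. Each camera call takes 0.05 s, during which the arm holds its last target.

## Working session

There is one attempt and no reset: what is moved stays moved. The work goes in short steps, Python scripts to look and compute and a tool call to move; the robot and the scene stay as the last step left them, time stands still between calls to the robot, and variables do not carry over. Pictures are saved under pics/ and viewed, and the job is handed in when it is done.

Besides the shell and the picture viewer there is one more tool, called after "Request:" by a JSON object that holds its "method" and its "body", one argument or row to a line. move_arm: Moves the arm, as the interface text tells. Its arguments: {"type":"object","properties":{"linear":{"type":"array","items":{"type":"array","items":{"type":"number"}}},"twist":{"type":"array","items":{"type":"array","items":{"type":"number"}}},"grip":{"type":"number"},"force":{"type":"number"}},"required":["linear","twist"]}

```bash
mkdir -p pics; cat > h.py <<'E'
from plant import *
import numpy as np, cv2
def ray(c,u,v,z):
    R,_=cv2.Rodrigues(np.array(c['rvec'],float)); t=np.array(c['tvec'],float).ravel()
    o=-R.T@t; d=R.T@np.array([(u-c['cx'])/c['fx'],(v-c['cy'])/c['fy'],1.])
    return o+d*(z-o[2])/d[2]
def proj(c,P):
    p,_=cv2.projectPoints(np.array(P,float).reshape(-1,3),np.array(c['rvec'],float),np.array(c['tvec'],float),np.array([[c['fx'],0,c['cx']],[0,c['fy'],c['cy']],[0,0,1.]]),None)
    return p.reshape(-1,2)
def pts(c):
    v,u=np.mgrid[0:420,0:560]; d=c['depth']
    P=np.stack([(u-c['cx'])/c['fx']*d,(v-c['cy'])/c['fy']*d,d],-1)
    R,_=cv2.Rodrigues(np.array(c['rvec'],float)); t=np.array(c['tvec'],float).ravel()
    return (P-t)@R
E
python3 - <<'E'
from h import *
for n in('top','scene'):
    c=read_camera(n); cv2.imwrite(f'pics/{n}0.png',c['img']); np.savez(f'{n}0.npz',**c)
    R,_=cv2.Rodrigues(np.array(c['rvec'],float)); print(n,c['fx'],-R.T@np.array(c['tvec']).ravel(),R)
s=get_state();print(s); 
try: print(tips_ahead)
except Exception as e: print(e)
E
```

```text
top 447.5396455232227 [0.32447852 0.06043677 1.2987553 ] [[-0.02297844 -0.99969791  0.00872245]
 [-0.982081    0.02093937 -0.1872924 ]
 [ 0.18705318 -0.01286984 -0.98226548]]
scene 417.37774699181193 [1.28676151 0.06497365 0.95047175] [[-0.04529887  0.99889625  0.01242161]
 [ 0.73978753  0.04189933 -0.67153471]
 [-0.67131396 -0.02123041 -0.74086898]]
{'time': 0.1, 'qpos': array([ 1.11299397e+00,  2.87133062e-01,  1.57806856e+00, -3.87319150e-06,
        1.27856216e+00, -1.50012467e-01]), 'dq': array([ 1.73181755e-03, -4.68282084e-04, -4.45138241e-03, -1.93668878e-03,
        8.81780395e-04,  3.89995322e-05]), 'joint_efforts': array([ 1.19163968e-03, -4.07299554e+01, -2.93697792e+01, -1.55435996e-04,
        3.42630352e-03, -9.39556656e-06]), 'eef_pos': array([0.20418221, 0.64269226, 0.20562766]), 'tcp_rot': array([ 1.53287552e-01,  9.88181030e-01, -1.03636979e-03, -3.23086234e-04]), 'contact_force': array([-0.16594269,  0.1059123 ,  0.89328308]), 'wrist_torque': array([ 0.02149339, -0.02759398, -0.00319204]), 'opening': 0.9989369469305904}
0.008
```

View pics/top0.png

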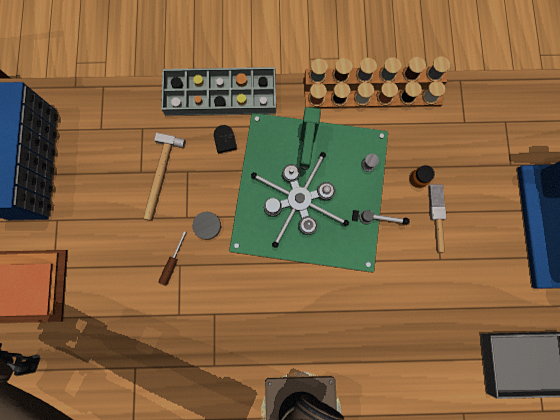

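View pics/scene0.png

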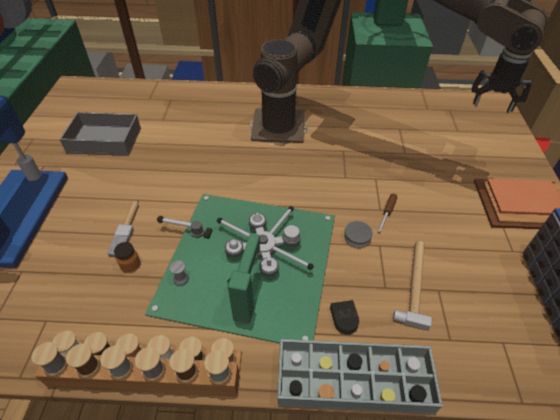

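```bash
python3 - <<'E'
from h import *
c=dict(np.load('top0.npz')); im=c['img'][95:285,225:425]
cv2.imwrite('pics/topz.png',cv2.resize(im,None,fx=4,fy=3.1*4/3.1*0.78,interpolation=cv2.INTER_CUBIC) if 0 else cv2.resize(im,(600,570),interpolation=cv2.INTER_CUBIC))
s=dict(np.load('scene0.npz')); im=s['img'][190:350,150:350]
cv2.imwrite('pics/scenez.png',cv2.resize(im,(700,560),interpolation=cv2.INTER_CUBIC))
def green(c):
    h=cv2.cvtColor(c['img'],cv2.COLOR_BGR2HSV); return h
for n,c,box in(('top',c,(230,415,140,260)),('scene',s,(150,320,200,300))):
    g=c['img'].max(2); u0,u1,v0,v1=box
    m=np.zeros_like(g); m[v0:v1,u0:u1]=(g[v0:v1,u0:u1]<38)*255
    k,l,st,ce=cv2.connectedComponentsWithStats(m)
    for i in range(1,k):
        if st[i,4]>8: print(n,ce[i].round(1),st[i,2:], ray(c,*ce[i],.044).round(4))
E
```

```text
top [232.3 144.9] [ 7 11 58] [0.7523 0.1774 0.044 ]
top [322.6 154.4] [ 6  6 20] [ 0.718  -0.0862  0.044 ]
top [303.5 165.8] [ 9  7 28] [ 0.6847 -0.0289  0.044 ]
top [367.2 166. ] [ 7  6 16] [ 0.6801 -0.2146  0.044 ]
top [253.3 175.2] [ 6  6 24] [0.6594 0.117  0.044 ]
top [321.3 198.1] [8 3 9] [ 0.5875 -0.077   0.044 ]
top [354.6 215.3] [ 7 10 51] [ 0.5354 -0.17    0.044 ]
top [363.4 217.8] [ 8 10 20] [ 0.5279 -0.1944  0.044 ]
top [405.4 220.7] [ 7  6 33] [ 0.5169 -0.3137  0.044 ]
top [345.4 222.7] [ 6  6 23] [ 0.5147 -0.1425  0.044 ]
top [274.6 244.2] [ 6  5 24] [0.4579 0.0598 0.044 ]
```

View pics/topz.png

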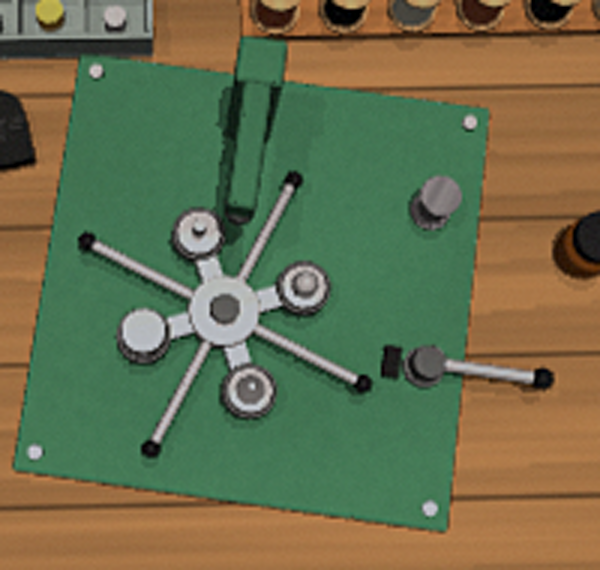

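View pics/scenez.png

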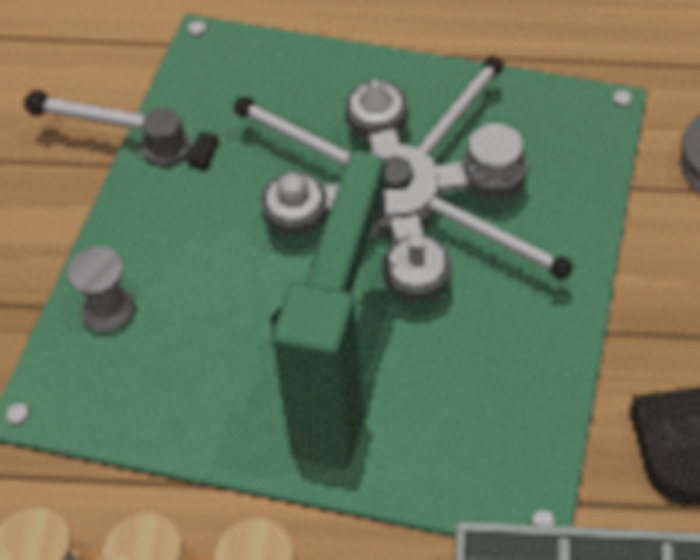

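```bash
cat >> h.py <<'E'
def plate(c):
    h=cv2.cvtColor(c['img'],cv2.COLOR_BGR2HSV)
    m=cv2.inRange(h,(60,80,50),(85,255,255)); m=cv2.morphologyEx(m,cv2.MORPH_OPEN,np.ones((3,3)))
    cs,_=cv2.findContours(m,cv2.RETR_EXTERNAL,cv2.CHAIN_APPROX_NONE)
    k=max(cs,key=cv2.contourArea)[:,0]
    P=np.array([ray(c,u,v,.01)[:2] for u,v in k])
    return P
def balls(c,box,near,th=45,z=.044,rad=.02):
    g=c['img'].max(2).astype(int); out=[]
    for n in near:
        p=proj(c,[n[0],n[1],z])[0]
        v,u=np.mgrid[0:420,0:560]; q=(np.hypot(u-p[0],v-p[1])<9)&(g<th)
        if q.sum()<5: out.append([np.nan]*2); continue
        w=(th-g[q]).astype(float); out.append(ray(c,(u[q]*w).sum()/w.sum(),(v[q]*w).sum()/w.sum(),z)[:2])
    return np.array(out)
E
python3 - <<'E'
from h import *
for n in('top','scene'):
    c=dict(np.load(n+'0.npz'))
    P=plate(c); r=cv2.minAreaRect(P.astype(np.float32)*1000); print(n,r)
    for it in range(1):
        th=np.deg2rad(r[2]); 
    # robust: axis angle
    a=r[2]; a=(a+45)%90-45; a=np.deg2rad(a); ex=np.array([np.cos(a),np.sin(a)]); ey=np.array([-ex[1],ex[0]])
    ctr=np.array(r[0])/1000; print(' ang',np.rad2deg(a),'origin',ctr-ex*.04+ey*.03)
    b=balls(c,0,[(.718,-.086),(.659,.117),(.458,.060),(.515,-.1425)])
    print(b.round(4)); ce=b.mean(0); d=b-ce; print(ce,np.hypot(*d.T),np.rad2deg(np.arctan2(d[:,1],d[:,0])))
    print('lever end',balls(c,0,[(.517,-.314)],z=.04))
E
```

```text
top ((642.4522705078125, -52.69746398925781), (418.0970458984375, 470.124755859375), 80.59870147705078)
 ang -9.401298522949219 origin [ 0.60788998 -0.01656648]
[[ 0.7177 -0.0855]
 [ 0.6595  0.1172]
 [ 0.4583  0.0596]
 [ 0.5174 -0.1463]]
[ 0.58824736 -0.01375208] [0.14799799 0.14910351 0.14919092 0.15028774] [ -28.9824338    61.43417448  150.56784999 -118.11603549]
lever end [[ 0.5174534  -0.31439545]]
scene ((625.088623046875, -47.45751953125), (413.5749816894531, 424.62603759765625), 80.8486099243164)
 ang -9.151390075683594 origin [ 0.59036907 -0.01147763]
[[    nan     nan]
 [ 0.6618  0.1177]
 [    nan     nan]
 [ 0.5175 -0.1423]]
[nan nan] [nan nan nan nan] [nan nan nan nan]
lever end [[nan nan]]
```

```bash
python3 - <<'E'
from h import *
for n in('top','scene'):
    c=dict(np.load(n+'0.npz')); P=plate(c)
    a=np.deg2rad(-9.2); o=np.array([.588,-.0135])
    for it in range(4):
        ex=np.array([np.cos(a),np.sin(a)]); ey=np.array([-ex[1],ex[0]])
        L=np.c_[(P-o)@ex,(P-o)@ey]; angs=[];r={}
        for nm,ax,val in(('near',0,-.175),('far',0,.255),('right',1,-.24),('left',1,.18)):
            q=L[np.abs(L[:,ax]-val)<.008]; q=q[np.abs(q[:,1-ax]-(-.03 if ax==0 else .04))<.19]
            if len(q)<20: continue
            f=cv2.fitLine(q.astype(np.float32),cv2.DIST_HUBER,0,.002,.001).ravel()
            t=np.rad2deg(np.arctan2(f[1],f[0])); t=(t+45)%90-45; r[nm]=(len(q),round(float(t),2),round(float(np.median(q[:,ax])-val)*1000,1)); angs.append(t)
        a+=np.deg2rad(np.median(angs))
    print(n,np.rad2deg(a),r)
# column top and ram via depth/top
for n in('top','scene'):
    c=dict(np.load(n+'0.npz')); W=pts(c)
    q=(W[...,2]>.16)&(W[...,2]<.18)&(np.hypot(W[...,0]-.79,W[...,1]+.045)<.06)
    print(n,'column top',q.sum(),W[q].mean(0) if q.sum() else '', (W[q].min(0)+W[q].max(0))/2 if q.sum() else '')
    q=(W[...,2]>.135)&(W[...,2]<.165)&(np.hypot(W[...,0]-.70,W[...,1]+.03)<.06)
    print('arm',q.sum(),W[q].mean(0) if q.sum() else '')
    q=(W[...,2]>.065)&(W[...,2]<.08)&(np.hypot(W[...,0]-.588,W[...,1]+.0135)<.12)
    for u in [(.57,.065)]:
        w=q&(np.hypot(W[...,0]-u[0],W[...,1]-u[1])<.035); print('wide',w.sum(),W[w].mean(0) if w.sum() else '')
E
```

```text
top -9.384640879558342 {'near': (131, 0.0, 2.1), 'far': (119, -0.0, -3.9), 'right': (124, 0.0, 2.8), 'left': (123, -0.01, -2.2)}
scene -9.242798995141229 {'near': (72, 0.06, 6.6), 'far': (131, -0.06, -2.3), 'right': (48, -0.06, 7.1), 'left': (120, 0.16, -2.1)}
top column top 381 [ 0.7749754  -0.04438674  0.17050539] [ 0.77174738 -0.04621574  0.16984303]
arm 56 [ 0.6793879 -0.0265635  0.1544572]
wide 170 [0.56393397 0.06337163 0.07354726]
scene column top 545 [ 0.78045509 -0.04060455  0.16942904] [ 0.77264562 -0.04342386  0.16772679]
arm 99 [ 0.70883265 -0.01783381  0.15335205]
wide 159 [0.56703076 0.06704018 0.07261157]
```

Request:
{"method": "move_arm", "body": {
  "linear": [
    [0.015,-0.033,0],
    [0.015,-0.033,0],
    [0.015,-0.033,0],
    [0.015,-0.033,0],
    [0.015,-0.033,0],
    [0.015,-0.033,0],
    [0.015,-0.033,0],
    [0.015,-0.033,0],
    [0.015,-0.033,0],
    [0.015,-0.033,0],
    [0.015,-0.033,0],
    [0.015,-0.033,0],
    [0.015,-0.033,0],
    [0.015,-0.033,0],
    [0.015,-0.033,0],
    [0.015,-0.033,0],
    [0.01,-0.033,0],
    [0,0,0]
  ],
  "twist": [
    [0,0,-0.7],
    [0,0,-0.7],
    [0,0,-0.7],
    [0,0,-0.7],
    [0,0,-0.7],
    [0,0,-0.7],
    [0,0,-0.7],
    [0,0,-0.7],
    [0,0,-0.7],
    [0,0,-0.7],
    [0,0,-0.7],
    [0,0,-0.7],
    [0,0,-0.7],
    [0,0,-0.7],
    [0,0,-0.7],
    [0,0,-0.7],
    [0,0,-0.7],
    [0,0,0]
  ],
  "grip": 0
}}

```text
time: 1.6
eef_pos: [0.4526, 0.0526, 0.195]
tcp_rot: [0.256, 0.967, -0.006, -0.004]
contact_force: [0.0, -0.5, -0.8]
opening: 0.001
```

Request:
{"method": "move_arm", "body": {
  "linear": [
    [0.004,-0.025,0],
    [0.003,-0.02,0],
    [0,0,-0.04],
    [0,0,-0.04],
    [0,0,-0.04],
    [0,0,-0.03],
    [0,0,0]
  ],
  "twist": [
    [0,0,0],
    [0,0,0],
    [0,0,0],
    [0,0,0],
    [0,0,0],
    [0,0,0],
    [0,0,0]
  ]
}}

```text
time: 2.18
eef_pos: [0.4605, 0.0043, 0.0429]
tcp_rot: [0.259, 0.966, -0.005, 0.0]
contact_force: [-0.4, -0.0, -0.6]
opening: 0.0
```

```bash
python3 - <<'E'
from h import *
c=read_camera('scene'); im=c['img'][100:330,130:400]
cv2.imwrite('pics/s1.png',cv2.resize(im,None,fx=2.6,fy=2.6,interpolation=cv2.INTER_CUBIC)); print(get_state()['eef_pos'],get_state()['tcp_rot'],get_state()['qpos'])
E
```

```text
[0.46201319 0.00414275 0.04529022] [ 0.25915705  0.96582232 -0.00462379  0.00186568] [-0.2054617   0.01899022  2.20491179 -0.01192047  0.91452348 -1.2446941 ]
```

View pics/s1.png

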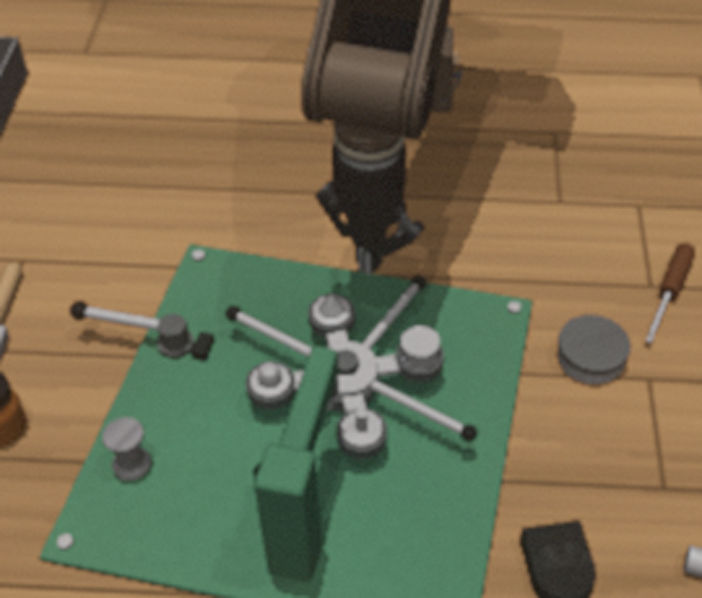

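```bash
cat >> h.py <<'E'
O=np.array([.5875,-.0133])
def tgt(th,d=.0195,r=.122):
    t=np.deg2rad(th); return O+r*np.array([np.cos(t),np.sin(t)])+d*np.array([-np.sin(t),np.cos(t)])
E
python3 - <<'E'
from h import *
s=get_state(); p=s['eef_pos'][:2]
for th in [151]+list(range(147,37,-4)):
    q=tgt(th); print(th,q.round(4),(q-p).round(4)); p=q
E
```

```text
151 [0.4713 0.0288] [0.0093 0.0246]
147 [0.4746 0.0368] [0.0032 0.008 ]
143 [0.4783 0.0445] [0.0038 0.0078]
139 [0.4826 0.052 ] [0.0043 0.0075]
135 [0.4874 0.0592] [0.0048 0.0072]
131 [0.4927 0.066 ] [0.0053 0.0068]
127 [0.4985 0.0724] [0.0058 0.0064]
123 [0.5047 0.0784] [0.0062 0.006 ]
119 [0.5113 0.0839] [0.0066 0.0056]
115 [0.5183 0.089 ] [0.007  0.0051]
111 [0.5256 0.0936] [0.0073 0.0046]
107 [0.5332 0.0977] [0.0076 0.0041]
103 [0.5411 0.1012] [0.0079 0.0035]
99 [0.5492 0.1041] [0.0081 0.003 ]
95 [0.5574 0.1065] [0.0083 0.0024]
91 [0.5659 0.1083] [0.0084 0.0018]
87 [0.5744 0.1096] [0.0085 0.0012]
83 [0.583  0.1102] [0.0086 0.0006]
79 [0.5916 0.1102] [0.0086 0.    ]
75 [0.6002 0.1096] [ 0.0086 -0.0006]
71 [0.6088 0.1084] [ 0.0085 -0.0012]
67 [0.6172 0.1066] [ 0.0084 -0.0018]
63 [0.6255 0.1043] [ 0.0083 -0.0024]
59 [0.6336 0.1013] [ 0.0081 -0.0029]
55 [0.6415 0.0978] [ 0.0079 -0.0035]
51 [0.6491 0.0938] [ 0.0076 -0.004 ]
47 [0.6564 0.0892] [ 0.0073 -0.0046]
43 [0.6634 0.0842] [ 0.007  -0.0051]
39 [0.67   0.0786] [ 0.0066 -0.0055]
```

Request:
{"method": "move_arm", "body": {
  "linear": [
    [0.003,0.008,-0.004],
    [0.003,0.008,-0.003],
    [0.003,0.008,0],
    [0.0032,0.008,0],
    [0.0038,0.0078,0],
    [0.0043,0.0075,0],
    [0.0048,0.0072,0],
    [0.0053,0.0068,0],
    [0.0058,0.0064,0],
    [0.0062,0.006,0],
    [0,0,0]
  ],
  "twist": [
    [0,0,0],
    [0,0,0],
    [0,0,0],
    [0,0,-4],
    [0,0,-4],
    [0,0,-4],
    [0,0,-4],
    [0,0,-4],
    [0,0,-4],
    [0,0,-4],
    [0,0,0]
  ]
}}

```text
time: 3.15
eef_pos: [0.5243, 0.0912, 0.0604]
tcp_rot: [0.492, 0.87, 0.0, 0.019]
contact_force: [0.1, -0.1, 0.2]
opening: 0.002
```

```bash
python3 - <<'E'
from h import *
for n in('scene','top'):
    c=read_camera(n); im=c['img'][190:350,150:350] if n=='scene' else c['img'][95:285,225:425]
    cv2.imwrite(f'pics/{n}2.png',cv2.resize(im,None,fx=3,fy=3,interpolation=cv2.INTER_CUBIC)); 
s=get_state();print(s['eef_pos'],s['tcp_rot'],s['contact_force'])
E
```

```text
[0.5230761  0.09027786 0.05984441] [ 4.91174963e-01  8.70856640e-01 -3.80526515e-04  1.88606591e-02] [-0.57742621  0.30410147 -0.07188608]
```

View pics/scene2.png

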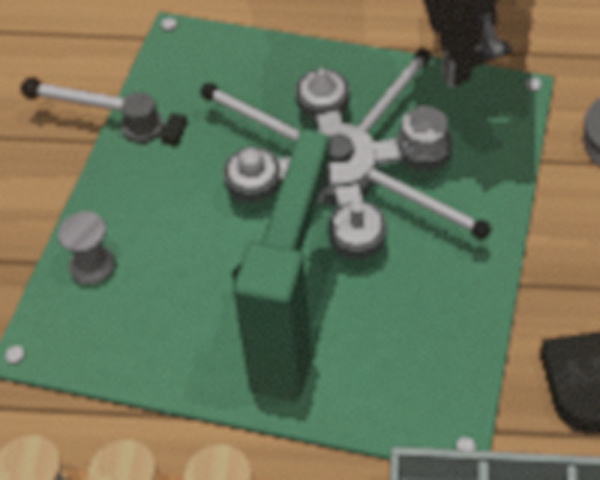

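View pics/top2.png

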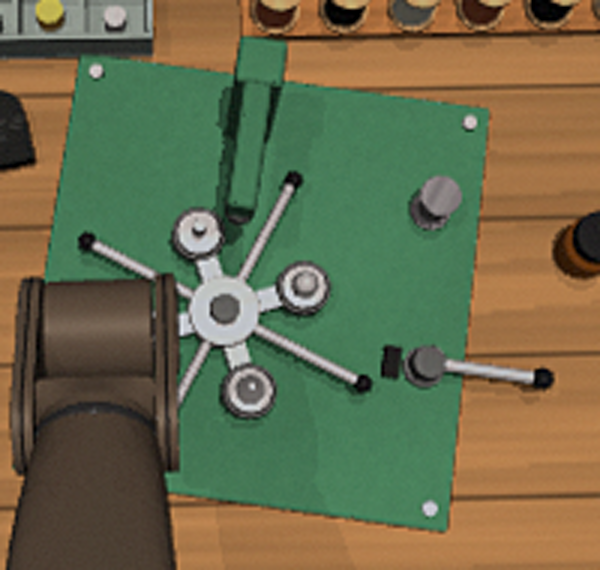

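Request:
{"method": "move_arm", "body": {
  "linear": [
    [0,0,0.02],
    [0,0,0.02],
    [-0.01,-0.018,0.01],
    [-0.012,-0.018,0],
    [-0.012,-0.018,0],
    [-0.012,-0.018,0],
    [-0.01,-0.014,0],
    [0,0,0],
    [0,0,0]
  ],
  "twist": [
    [0,0,0],
    [0,0,0],
    [0,0,6],
    [0,0,6],
    [0,0,6],
    [0,0,6],
    [0,0,4],
    [0,0,0],
    [0,0,0]
  ]
}}

```text
time: 4.0
eef_pos: [0.4638, 0.0019, 0.1171]
tcp_rot: [0.246, 0.969, 0.004, 0.023]
contact_force: [0.1, 0.2, -0.4]
opening: -0.004
```

```bash
cat >> h.py <<'E'
from scipy.spatial.transform import Rotation as Ro
def st():
    s=get_state(); R=Ro.from_quat(s['tcp_rot']).as_matrix()
    k=np.rad2deg(np.cross(R[:,2],[0,0,-1]))
    print('t',round(s['time'],2),'pos',s['eef_pos'].round(4),'yaw_y',round(np.rad2deg(np.arctan2(R[1,1],R[0,1])),1),'tiltfix',k.round(2),'F',s['contact_force'].round(1))
    return s
E
python3 -c "
from h import *
st()"
```

```text
t 4.0 pos [0.4638 0.0019 0.1171] yaw_y 61.5 tiltfix [0.22 2.61 0.  ] F [ 0.1  0.2 -0.4]
```

Request:
{"method": "move_arm", "body": {
  "linear": [
    [-0.003,0.003,-0.02],
    [0,0.002,-0.02],
    [0,0,-0.02],
    [0,0,-0.012],
    [0,0,-0.004],
    [0,0,0],
    [0,0,0]
  ],
  "twist": [
    [0,0.9,-1],
    [0,0.9,0],
    [0,0.8,0],
    [0,0,0],
    [0,0,0],
    [0,0,0],
    [0,0,0]
  ]
}}

```text
time: 4.58
eef_pos: [0.4647, 0.0098, 0.0421]
tcp_rot: [0.256, 0.967, -0.002, 0.004]
contact_force: [-0.2, 0.4, 0.1]
opening: 0.004
```

```bash
python3 -c "
from h import *
st()"
```

```text
t 4.58 pos [0.4647 0.0098 0.0421] yaw_y 60.3 tiltfix [0.31 0.41 0.  ] F [-0.2  0.4  0.1]
```

Request:
{"method": "move_arm", "body": {
  "linear": [
    [0.001,0.004,-0.004],
    [0.002,0.004,0],
    [0.002,0.004,0],
    [0.002,0.004,0],
    [0.002,0.004,0],
    [0,0,0]
  ],
  "twist": [
    [0,0,0],
    [0,0,0],
    [0,0,0],
    [0,0,0],
    [0,0,0],
    [0,0,0]
  ]
}}

```text
time: 5.08
eef_pos: [0.4778, 0.0322, 0.0417]
tcp_rot: [0.256, 0.967, -0.001, 0.008]
contact_force: [-0.5, 0.4, 0.4]
opening: 0.002
```

```bash
python3 -c "
from h import *
st()"
```

```text
t 5.08 pos [0.4778 0.0322 0.0417] yaw_y 60.3 tiltfix [0.36 0.85 0.  ] F [-0.5  0.4  0.4]
```

```bash
python3 - <<'E'
from h import *
for n in('scene','top'):
    c=read_camera(n); im=c['img'][130:310,170:370] if n=='scene' else c['img'][95:285,225:425]
    cv2.imwrite(f'pics/{n}3.png',cv2.resize(im,None,fx=3,fy=3,interpolation=cv2.INTER_CUBIC)); 
E
```

```text
(no output)
```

View pics/scene3.png

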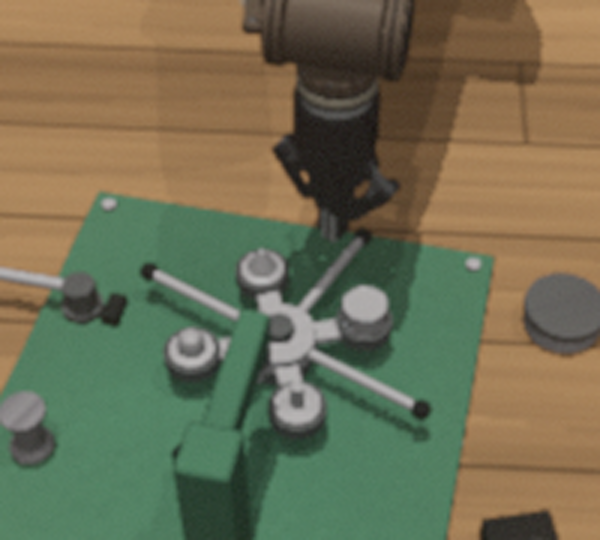

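View pics/top3.png

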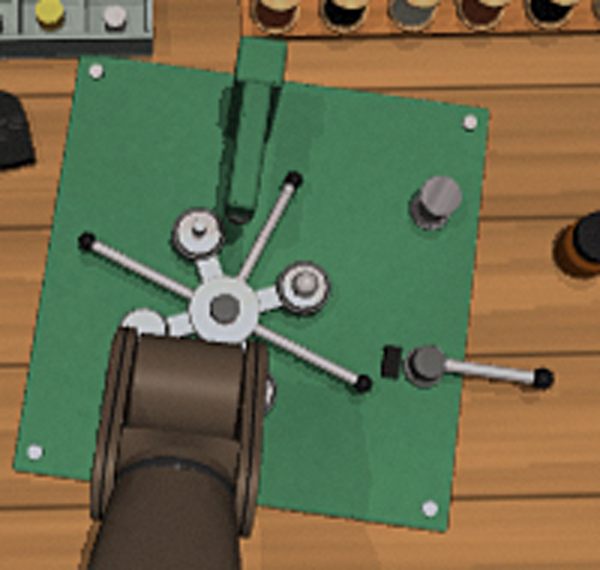

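```bash
python3 - <<'E'
from h import *
c=read_camera('scene'); print(proj(c,[[.4778,.0322,.034],[.4778,.0322,.05]]))
s=st(); p=s['eef_pos'][:2]
for th in range(150,30,-3):
    q=tgt(th,d=.012); print(th,q.round(4),((q-p)*1000).round(1)); p=q
E
```

```text
[[280.46498525 215.3266033 ]
 [280.50850702 211.67527195]]
t 5.23 pos [0.4772 0.0316 0.0414] yaw_y 60.3 tiltfix [0.37 0.8  0.  ] F [ 0.9  0.2 -0.3]
150 [0.4758 0.0373] [-1.4  5.7]
147 [0.4786 0.0431] [2.8 5.8]
144 [0.4817 0.0487] [3.1 5.6]
141 [0.4851 0.0542] [3.4 5.4]
138 [0.4888 0.0594] [3.7 5.3]
135 [0.4927 0.0645] [3.9 5.1]
132 [0.4969 0.0693] [4.2 4.9]
129 [0.5014 0.074 ] [4.4 4.6]
126 [0.5061 0.0783] [4.7 4.4]
123 [0.511  0.0825] [4.9 4.1]
120 [0.5161 0.0864] [5.1 3.9]
117 [0.5214 0.09  ] [5.3 3.6]
114 [0.5269 0.0933] [5.5 3.3]
111 [0.5326 0.0963] [5.7 3. ]
108 [0.5384 0.099 ] [5.8 2.7]
105 [0.5443 0.1014] [5.9 2.4]
102 [0.5504 0.1035] [6.1 2.1]
99 [0.5566 0.1053] [6.2 1.8]
96 [0.5628 0.1068] [6.3 1.5]
93 [0.5691 0.1079] [6.3 1.1]
90 [0.5755 0.1087] [6.4 0.8]
87 [0.5819 0.1092] [6.4 0.5]
84 [0.5883 0.1093] [6.4 0.1]
81 [0.5947 0.1091] [ 6.4 -0.2]
78 [0.6011 0.1085] [ 6.4 -0.5]
75 [0.6075 0.1076] [ 6.4 -0.9]
72 [0.6138 0.1064] [ 6.3 -1.2]
69 [0.62   0.1049] [ 6.2 -1.5]
66 [0.6262 0.103 ] [ 6.1 -1.9]
63 [0.6322 0.1009] [ 6.  -2.2]
60 [0.6381 0.0984] [ 5.9 -2.5]
57 [0.6439 0.0956] [ 5.8 -2.8]
54 [0.6495 0.0925] [ 5.6 -3.1]
51 [0.655  0.0891] [ 5.4 -3.4]
48 [0.6602 0.0854] [ 5.3 -3.7]
45 [0.6653 0.0815] [ 5.1 -3.9]
42 [0.6701 0.0773] [ 4.9 -4.2]
39 [0.6748 0.0728] [ 4.6 -4.4]
36 [0.6791 0.0681] [ 4.4 -4.7]
33 [0.6833 0.0632] [ 4.1 -4.9]
```

Request:
{"method": "move_arm", "body": {
  "linear": [
    [0,0,-0.005],
    [0,0,-0.004],
    [0.001,0.004,-0.001],
    [0.002,0.005,-0.001],
    [0.002,0.005,-0.001],
    [0.002,0.005,-0.001],
    [0,0,0]
  ],
  "twist": [
    [0,0.8,0],
    [0,0,0],
    [0,0,-2],
    [0,0,-2],
    [0,0,-2],
    [0,0,-2],
    [0,0,0]
  ]
}}

```text
time: 5.82
eef_pos: [0.483, 0.0499, 0.0248]
tcp_rot: [0.328, 0.945, -0.004, -0.002]
contact_force: [-0.3, -0.5, 0.5]
opening: -0.0
```

```bash
python3 -c "
from h import *
st()"
```

```text
t 5.82 pos [0.483  0.0499 0.0248] yaw_y 51.7 tiltfix [ 0.36 -0.37  0.  ] F [-0.3 -0.5  0.5]
```

```bash
python3 - <<'E'
from h import *
s=st()
c=read_camera('scene'); R=Ro.from_quat(s['tcp_rot']).as_matrix(); p=proj(c,[s['eef_pos'],s['eef_pos']+R[:,2]*.008]);print(p)
im=c['img'][160:280,230:370].copy()
im=cv2.resize(im,None,fx=5,fy=5,interpolation=cv2.INTER_CUBIC)
for q in p: cv2.circle(im,tuple(int(x) for x in (q-[230,160])*5+2),3,(0,0,255),1)
im=cv2.convertScaleAbs(im,alpha=1.8,beta=10)
cv2.imwrite('pics/s4.png',im)
E
```

```text
t 5.82 pos [0.483  0.0499 0.0248] yaw_y 51.7 tiltfix [ 0.36 -0.37  0.  ] F [-0.3 -0.5  0.5]
[[286.38246366 218.97984732]
 [286.31646892 220.74318465]]
```

View pics/s4.png

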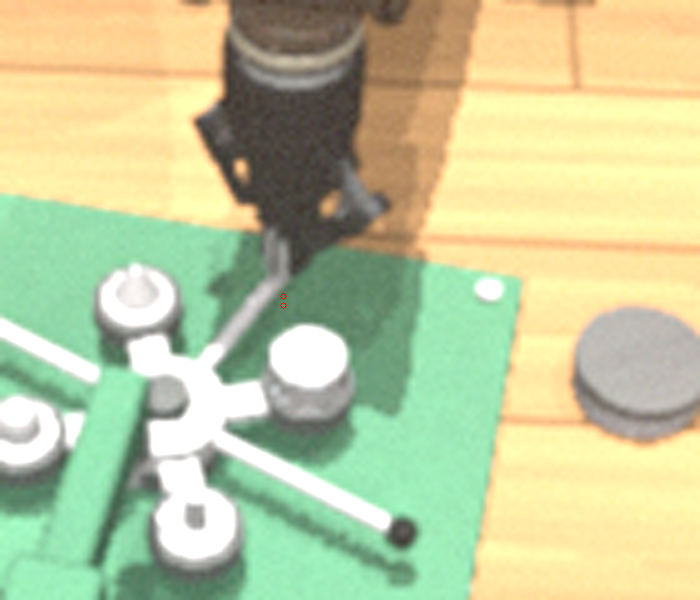

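```bash
cat >> h.py <<'E'
def angles(c,th=42):
    g=c['img'].max(2).astype(int)
    out=[]
    v,u=np.mgrid[0:420,0:560]
    # dark pixels that lie on ring r 148 at z .044
    W=np.array([ray(c,a,b,.044)[:2] for a,b in zip(u.ravel(),v.ravel())]).reshape(420,560,2) if 0 else None
    R,_=cv2.Rodrigues(np.array(c['rvec'],float)); t=np.array(c['tvec'],float).ravel(); o=-R.T@t
    d=np.stack([(u-c['cx'])/c['fx'],(v-c['cy'])/c['fy'],np.ones_like(u,float)],-1)@R
    X=o+d*((.044-o[2])/d[...,2])[...,None]; r=np.hypot(X[...,0]-O[0],X[...,1]-O[1])
    m=((g<th)&(abs(r-.148)<.016)).astype(np.uint8)
    k,l,s,ce=cv2.connectedComponentsWithStats(m)
    for i in range(1,k):
        if 10<=s[i,4]<60:
            p=ray(c,*ce[i],.044)[:2]-O; out.append((round(float(np.rad2deg(np.arctan2(p[1],p[0]))),1),round(float(np.hypot(*p)),4),int(s[i,4])))
    return out
E
python3 - <<'E'
from h import *
print(angles(dict(np.load('top0.npz')))); print(angles(dict(np.load('scene0.npz'))))
for n in('top','scene'):
    print(angles(read_camera(n)))
E
```

```text
[(-29.0, 0.1497, 21), (61.3, 0.1485, 26), (-108.1, 0.1608, 25), (-119.4, 0.1483, 24), (150.6, 0.1488, 24)]
[(60.5, 0.1508, 10)]
[(-29.2, 0.1495, 20), (61.3, 0.1485, 26), (-108.3, 0.1607, 24), (119.1, 0.146, 19), (-119.3, 0.1484, 25), (124.9, 0.1415, 24)]
[(60.9, 0.1501, 12)]
```

```bash
python3 - <<'E'
from h import *
print(tips_ahead); s=st()
for n in('scene','top'):
    c=read_camera(n); W=pts(c)
    q=(np.hypot(W[...,0]-.483,W[...,1]-.05)<.06)&(W[...,2]>.0)&(W[...,2]<.14)&(c['depth']>0)
    if n=='scene':
        for v in range(198,224):
            print(v,[(u,int(W[v,u,0]*1000),int(W[v,u,1]*1000),int(W[v,u,2]*1000)) for u in range(278,296,3)])
    
E
```

```text
0.008
t 5.97 pos [0.4829 0.0494 0.0252] yaw_y 51.8 tiltfix [ 0.37 -0.36  0.  ] F [ 0.3 -0.8 -0.2]
198 [(278, 475, 24, 104), (281, 489, 33, 119), (284, 486, 41, 116), (287, 500, 50, 131), (290, 502, 58, 134), (293, 509, 66, 141)]
199 [(278, 478, 24, 103), (281, 482, 33, 108), (284, 489, 41, 115), (287, 502, 50, 129), (290, 501, 58, 129), (293, 506, 66, 135)]
200 [(278, 478, 24, 99), (281, 483, 33, 104), (284, 488, 41, 110), (287, 503, 50, 127), (290, 496, 58, 120), (293, 486, 66, 110)]
201 [(278, 389, 20, 0), (281, 483, 33, 101), (284, 489, 42, 107), (287, 501, 50, 120), (290, 497, 58, 117), (293, 485, 67, 104)]
202 [(278, 394, 20, 1), (281, 483, 33, 96), (284, 487, 42, 102), (287, 501, 50, 117), (290, 496, 58, 112), (293, 489, 67, 105)]
203 [(278, 394, 20, -2), (281, 398, 30, 2), (284, 491, 42, 101), (287, 496, 50, 107), (290, 493, 58, 105), (293, 492, 67, 104)]
204 [(278, 400, 20, -1), (281, 404, 30, 3), (284, 488, 42, 95), (287, 493, 50, 101), (290, 495, 59, 103), (293, 498, 67, 107)]
205 [(278, 416, 21, 11), (281, 407, 30, 2), (284, 485, 42, 87), (287, 497, 50, 100), (290, 498, 59
[... 1572 characters left out ...]
 (284, 500, 43, 48), (287, 469, 51, 13), (290, 468, 60, 13), (293, 468, 69, 13)]
219 [(278, 470, 24, 9), (281, 507, 35, 52), (284, 500, 43, 44), (287, 471, 51, 11), (290, 470, 60, 11), (293, 468, 69, 9)]
220 [(278, 477, 25, 11), (281, 508, 35, 49), (284, 473, 42, 8), (287, 473, 51, 9), (290, 474, 60, 11), (293, 474, 69, 11)]
221 [(278, 512, 26, 47), (281, 511, 35, 47), (284, 477, 42, 8), (287, 481, 51, 14), (290, 478, 60, 10), (293, 479, 69, 12)]
222 [(278, 517, 27, 50), (281, 512, 35, 45), (284, 483, 43, 11), (287, 483, 52, 11), (290, 483, 60, 11), (293, 484, 69, 13)]
223 [(278, 522, 27, 51), (281, 488, 34, 12), (284, 488, 43, 12), (287, 487, 52, 11), (290, 486, 61, 11), (293, 485, 69, 10)]
```

```bash
python3 - <<'E'
from h import *
c=dict(np.load('scene0.npz')); W=pts(c)
q=(np.hypot(W[...,0]-.204,W[...,1]-.643)<.1)&(W[...,2]>.1)&(W[...,2]<.5)&(c['depth']>0)
w=W[q]; i=np.argsort(w[:,2])[:12]; print(w[i].round(3)); print(q.sum())
print(proj(c,[[.2042,.6427,.2056],[.2042,.6427,.1976]]))
im=c['img'][0:130,430:560]; cv2.imwrite('pics/s5.png',cv2.resize(im,None,fx=4,fy=4))
E
python3 -c "
from h import *
s=st();print(s['qpos'])"
```

```text
[[0.207 0.688 0.245]
 [0.213 0.686 0.245]
 [0.224 0.682 0.245]
 [0.219 0.684 0.246]
 [0.225 0.684 0.247]
 [0.199 0.598 0.249]
 [0.199 0.595 0.249]
 [0.229 0.685 0.249]
 [0.224 0.684 0.249]
 [0.197 0.595 0.251]
 [0.202 0.599 0.251]
 [0.218 0.685 0.252]]
3020
[[486.33748263 118.88044935]
 [485.35768781 121.06737378]]
t 6.07 pos [0.4831 0.0493 0.0255] yaw_y 51.8 tiltfix [ 0.37 -0.32  0.  ] F [ 1.2 -0.5  1.2]
[-0.10343854  0.11155602  2.15175016 -0.00914991  0.88311016 -1.001346  ]
```

View pics/s5.png

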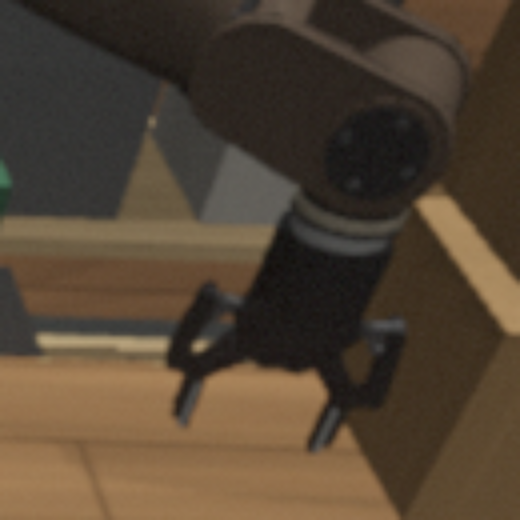

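```bash
python3 -c "
from h import *
s=st();print(tgt(150.6,.035)-s['eef_pos'][:2])"
```

```text
t 6.07 pos [0.4831 0.0493 0.0255] yaw_y 51.8 tiltfix [ 0.37 -0.32  0.  ] F [ 1.2 -0.5  1.2]
[-0.01911897 -0.03324366]
```

Request:
{"method": "move_arm", "body": {
  "linear": [
    [0,0,0.012],
    [-0.005,-0.009,0.004],
    [-0.005,-0.009,0],
    [-0.005,-0.009,0],
    [-0.004,-0.006,0],
    [0,0,0],
    [0,0,-0.01],
    [0,0,-0.01],
    [0,0,-0.006],
    [0,0,0]
  ],
  "twist": [
    [0,0,0],
    [0,0,2],
    [0,0,2],
    [0,0,2],
    [0,0,2],
    [0,0,0],
    [0,0,0],
    [0,0,0],
    [0,0,0],
    [0,0,0]
  ]
}}

```text
time: 6.9
eef_pos: [0.4641, 0.0139, 0.0146]
tcp_rot: [0.258, 0.966, -0.004, 0.0]
contact_force: [-0.3, -0.2, -0.1]
opening: 0.002
```

```bash
python3 -c "
from h import *
s=st()"
```

```text
t 6.9 pos [0.4641 0.0139 0.0146] yaw_y 60.1 tiltfix [ 0.47 -0.08  0.  ] F [-0.3 -0.2 -0.1]
```

```bash
cat >> h.py <<'E'
def tip():
    s=st(); c=read_camera('scene'); W=pts(c); p=s['eef_pos']
    v,u=np.mgrid[0:420,0:560]
    q=(np.hypot(W[...,0]-p[0],W[...,1]-p[1])<.02)&(W[...,2]>.016)&(W[...,2]<.09)&(c['depth']>0)
    w=W[q]; i=np.argsort(w[:,2])[:8]; print(w[i].round(3))
E
python3 -c "
from h import *
tip()"
```

```text
t 6.9 pos [0.4641 0.0139 0.0146] yaw_y 60.1 tiltfix [ 0.47 -0.08  0.  ] F [-0.3 -0.2 -0.1]
[[0.469 0.019 0.043]
 [0.474 0.016 0.044]
 [0.471 0.022 0.045]
 [0.473 0.01  0.046]
 [0.469 0.007 0.046]
 [0.463 0.004 0.048]
 [0.475 0.016 0.048]
 [0.462 0.03  0.049]]
```

Request:
{"method": "move_arm", "body": {
  "linear": [
    [0,0,-0.006],
    [0,0,-0.003],
    [0.0015,0.003,-0.001],
    [0.0015,0.003,-0.001],
    [0.0015,0.003,-0.001],
    [0.0015,0.003,-0.001],
    [0.0015,0.003,-0.001],
    [0,0,0]
  ],
  "twist": [
    [0,0,0],
    [0,0,0],
    [0,0,0],
    [0,0,0],
    [0,0,0],
    [0,0,0],
    [0,0,0],
    [0,0,0]
  ]
}}

```text
time: 7.62
eef_pos: [0.4731, 0.0313, -0.0007]
tcp_rot: [0.258, 0.966, -0.004, 0.0]
contact_force: [0.2, 0.4, -0.3]
opening: 0.001
```

```bash
python3 -c "
from h import *
tip()"
```

```text
t 7.62 pos [ 0.4731  0.0313 -0.0007] yaw_y 60.1 tiltfix [ 0.46 -0.07  0.  ] F [ 0.2  0.4 -0.3]
[[0.478 0.025 0.026]
 [0.482 0.031 0.027]
 [0.478 0.022 0.03 ]
 [0.48  0.025 0.033]
 [0.48  0.028 0.033]
 [0.484 0.034 0.034]
 [0.478 0.022 0.035]
 [0.485 0.028 0.035]]
```

Request:
{"method": "move_arm", "body": {
  "linear": [
    [0.002,0.004,0.001],
    [0.0025,0.0055,0.001],
    [0.003,0.0055,0.001],
    [0.003,0.0055,0],
    [0.0035,0.005,0],
    [0.0035,0.005,0],
    [0,0,0]
  ],
  "twist": [
    [0,0,0],
    [0,0,-2],
    [0,0,-3],
    [0,0,-3],
    [0,0,-3],
    [0,0,-3],
    [0,0,0]
  ]
}}

```text
time: 8.25
eef_pos: [0.4896, 0.0623, 0.0022]
tcp_rot: [0.379, 0.925, -0.006, -0.002]
contact_force: [-0.4, -0.1, 1.0]
opening: 0.002
```

```bash
python3 -c "
from h import *
tip(); print(angles(read_camera('top')))"
```

```text
t 8.25 pos [0.4896 0.0623 0.0022] yaw_y 45.5 tiltfix [ 0.56 -0.46  0.  ] F [-0.4 -0.1  1. ]
[[0.498 0.058 0.033]
 [0.498 0.064 0.034]
 [0.488 0.052 0.035]
 [0.485 0.052 0.036]
 [0.497 0.055 0.037]
 [0.495 0.052 0.038]
 [0.499 0.058 0.039]
 [0.495 0.055 0.039]]
[(43.5, 0.1489, 18), (-46.5, 0.1497, 20), (116.0, 0.1458, 32), (-108.0, 0.1609, 22), (-136.8, 0.1485, 23), (139.5, 0.1457, 25), (164.9, 0.1435, 29)]
```

Request:
{"method": "move_arm", "body": {
  "linear": [
    [0.0055,0.0065,-0.001],
    [0.0058,0.0064,-0.0005],
    [0.0062,0.006,-0.0005],
    [0.0066,0.0056,-0.0005],
    [0.007,0.005,-0.0005],
    [0.0073,0.0045,-0.0005],
    [0,0,0]
  ],
  "twist": [
    [0.2,-0.2,-4],
    [0.2,-0.2,-4],
    [0,0,-4],
    [0,0,-4],
    [0,0,-4],
    [0,0,-4],
    [0,0,0]
  ]
}}

```text
time: 8.93
eef_pos: [0.5247, 0.0949, -0.0015]
tcp_rot: [0.567, 0.824, -0.004, -0.004]
contact_force: [-0.2, -0.6, -0.2]
opening: 0.002
```

```bash
python3 -c "
from h import *
s=get_state();tip(); print(angles(read_camera('top')));p=s['eef_pos'][:2]-O;print(np.hypot(*p),np.rad2deg(np.arctan2(p[1],p[0])))"
```

```text
t 8.93 pos [ 0.5247  0.0949 -0.0015] yaw_y 20.9 tiltfix [ 0.07 -0.64  0.  ] F [-0.2 -0.6 -0.2]
[[0.523 0.085 0.029]
 [0.531 0.088 0.03 ]
 [0.53  0.088 0.033]
 [0.523 0.085 0.033]
 [0.519 0.084 0.034]
 [0.535 0.09  0.04 ]
 [0.536 0.093 0.041]
 [0.533 0.087 0.041]]
[(20.4, 0.1501, 19), (-69.9, 0.1486, 20), (-108.0, 0.1609, 22), (115.6, 0.1496, 17), (155.7, 0.144, 22), (-160.2, 0.1482, 29)]
0.12506120458413386 120.12353569650615
```

Request:
{"method": "move_arm", "body": {
  "linear": [
    [0.0075,0.0036,0.0005],
    [0.0078,0.0032,0],
    [0.008,0.0026,0],
    [0.0082,0.002,0],
    [0.0083,0.0014,0],
    [0.0084,0.0008,0],
    [0.0085,0.0002,0],
    [0.0085,-0.0003,0],
    [0,0,0]
  ],
  "twist": [
    [0,-0.3,-4],
    [0,-0.3,-4],
    [0,0,-4],
    [0,0,-4],
    [0,0,-4],
    [0,0,-4],
    [0,0,-4],
    [0,0,-4],
    [0,0,0]
  ]
}}

```text
time: 9.78
eef_pos: [0.5775, 0.1074, -0.0049]
tcp_rot: [0.774, 0.633, -0.006, -0.011]
contact_force: [0.4, -0.6, 0.6]
opening: 0.001
```

```bash
python3 -c "
from h import *
s=get_state();tip(); print(angles(read_camera('top')));p=s['eef_pos'][:2]-O;print(np.hypot(*p),np.rad2deg(np.arctan2(p[1],p[0])))"
```

```text
t 9.78 pos [ 0.5775  0.1074 -0.0049] yaw_y -11.5 tiltfix [-0.54 -1.38 -0.  ] F [ 0.4 -0.6  0.6]
[[0.59  0.103 0.016]
 [0.58  0.119 0.031]
 [0.582 0.119 0.038]
 [0.588 0.118 0.054]
 [0.593 0.117 0.066]
 [0.587 0.12  0.067]
 [0.591 0.12  0.067]
 [0.596 0.114 0.069]]
[(-96.4, 0.1477, 24), (-108.2, 0.1609, 23), (173.2, 0.1481, 25)]
0.12114765751146431 94.718711423839
```

```bash
python3 -c "
from h import *
p=None
for a in range(95,40,-4):
  t=np.deg2rad(a);q=O+.123*np.array([np.cos(t),np.sin(t)])
  print(a,q.round(4), None if p is None else ((q-p)*1e3).round(1));p=q"
```

```text
95 [0.5768 0.1092] None
91 [0.5854 0.1097] [8.6 0.4]
87 [0.5939 0.1095] [ 8.6 -0.1]
83 [0.6025 0.1088] [ 8.6 -0.7]
79 [0.611  0.1074] [ 8.5 -1.3]
75 [0.6193 0.1055] [ 8.4 -1.9]
71 [0.6275 0.103 ] [ 8.2 -2.5]
67 [0.6356 0.0999] [ 8.  -3.1]
63 [0.6433 0.0963] [ 7.8 -3.6]
59 [0.6508 0.0921] [ 7.5 -4.2]
55 [0.658  0.0875] [ 7.2 -4.7]
51 [0.6649 0.0823] [ 6.9 -5.2]
47 [0.6714 0.0767] [ 6.5 -5.6]
43 [0.6775 0.0706] [ 6.1 -6.1]
```

Request:
{"method": "move_arm", "body": {
  "linear": [
    [0.0085,0.0014,0.002],
    [0.0086,0.0004,0.001],
    [0.0086,-0.0003,0.001],
    [0.0085,-0.0009,0.001],
    [0.0084,-0.0016,0.0005],
    [0.0082,-0.0022,0.0005],
    [0.008,-0.0028,0.0005],
    [0,0,0]
  ],
  "twist": [
    [-0.3,-0.5,-4],
    [-0.3,-0.5,-4],
    [0,-0.4,-4],
    [0,-0.2,-4],
    [0,-0.2,-4],
    [0,0,-4],
    [0,0,-4],
    [0,0,0]
  ]
}}

```text
time: 10.55
eef_pos: [0.6227, 0.1024, -0.0037]
tcp_rot: [0.904, 0.427, -0.005, -0.006]
contact_force: [-0.2, -0.7, -0.6]
opening: -0.003
```

```bash
python3 -c "
from h import *
s=get_state();tip(); print(angles(read_camera('top')));p=s['eef_pos'][:2]-O;print(np.hypot(*p),np.rad2deg(np.arctan2(p[1],p[0])))"
```

```text
t 10.55 pos [ 0.6227  0.1024 -0.0037] yaw_y -39.5 tiltfix [-0.44 -0.79 -0.  ] F [-0.2 -0.7 -0.6]
[[0.627 0.114 0.03 ]
 [0.632 0.111 0.032]
 [0.633 0.108 0.034]
 [0.627 0.114 0.035]
 [0.63  0.111 0.035]
 [0.632 0.106 0.036]
 [0.633 0.103 0.038]
 [0.627 0.116 0.04 ]]
[(-28.1, 0.1496, 20), (-108.0, 0.1609, 22), (-118.1, 0.1485, 26)]
0.12093987810915446 73.0818308203045
```

Request:
{"method": "move_arm", "body": {
  "linear": [
    [0.008,-0.0018,0.002],
    [0.008,-0.0025,0.001],
    [0.0078,-0.003,0.001],
    [0.0078,-0.0036,0.001],
    [0,0,0]
  ],
  "twist": [
    [-0.2,-0.4,-4],
    [-0.2,-0.4,-4],
    [0,0,-4],
    [0,0,-4],
    [0,0,0]
  ]
}}

```text
time: 11.07
eef_pos: [0.6451, 0.0932, -0.0024]
tcp_rot: [0.954, 0.298, -0.006, -0.004]
contact_force: [0.2, 0.4, 0.9]
opening: 0.0
```

```bash
python3 -c "
from h import *
s=get_state();tip(); c=read_camera('top');print(angles(c));p=s['eef_pos'][:2]-O;print(np.hypot(*p),np.rad2deg(np.arctan2(p[1],p[0])))
cv2.imwrite('pics/t6.png',cv2.resize(c['img'][95:285,225:425],None,fx=3,fy=3))"
```

```text
t 11.07 pos [ 0.6451  0.0932 -0.0024] yaw_y -55.3 tiltfix [-0.27 -0.78 -0.  ] F [0.2 0.4 0.9]
[[0.651 0.103 0.027]
 [0.655 0.098 0.028]
 [0.65  0.106 0.03 ]
 [0.655 0.098 0.031]
 [0.655 0.101 0.032]
 [0.656 0.095 0.033]
 [0.652 0.103 0.033]
 [0.654 0.093 0.035]]
[(-39.6, 0.1495, 17), (-108.0, 0.1609, 22), (-129.8, 0.1482, 22)]
0.12109153043970049 61.60957859054996
```

View pics/t6.png

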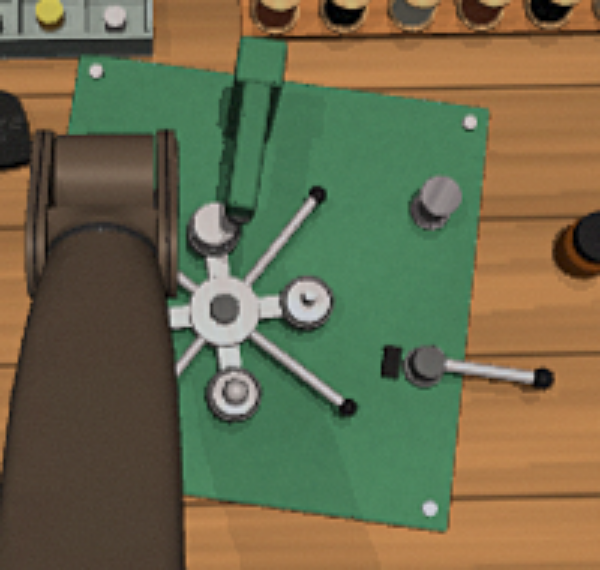

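Request:
{"method": "move_arm", "body": {
  "linear": [
    [0.0072,-0.0038,0.001],
    [0.0072,-0.0042,0.001],
    [0.007,-0.0046,0.001],
    [0,0,0],
    [0,0,0]
  ],
  "twist": [
    [-0.1,-0.4,-4],
    [-0.1,-0.4,-4],
    [0,0,-4],
    [0,0,0],
    [0,0,0]
  ]
}}

```text
time: 11.58
eef_pos: [0.6595, 0.0833, -0.0019]
tcp_rot: [0.979, 0.201, -0.004, -0.003]
contact_force: [-0.4, 0.0, -0.7]
opening: -0.003
```

```bash
python3 -c "
from h import *
s=get_state();tip(); c=read_camera('top');print(angles(c));p=s['eef_pos'][:2]-O;print(np.hypot(*p),np.rad2deg(np.arctan2(p[1],p[0])))"
```

```text
t 11.58 pos [ 0.6595  0.0833 -0.0019] yaw_y -66.8 tiltfix [-0.29 -0.49 -0.  ] F [-0.4  0.  -0.7]
[[0.664 0.088 0.016]
 [0.667 0.091 0.026]
 [0.668 0.088 0.028]
 [0.666 0.093 0.029]
 [0.659 0.098 0.029]
 [0.671 0.085 0.031]
 [0.671 0.083 0.032]
 [0.662 0.095 0.033]]
[(19.4, 0.1472, 12), (-48.8, 0.1483, 21), (-108.2, 0.1609, 21), (-138.8, 0.1479, 23)]
0.12052767869526779 53.29469111259845
```

Request:
{"method": "move_arm", "body": {
  "linear": [
    [0.003,-0.0025,0],
    [0.003,-0.0025,0],
    [0.003,-0.0025,0],
    [0,0,0],
    [0,0,0]
  ],
  "twist": [
    [0,-0.3,-1.5],
    [0,0,-1.5],
    [0,0,-1.5],
    [0,0,0],
    [0,0,0]
  ]
}}

```text
time: 12.1
eef_pos: [0.6682, 0.0762, -0.0016]
tcp_rot: [0.987, 0.161, -0.001, -0.003]
contact_force: [-0.4, 0.5, -0.2]
opening: -0.002
```

```bash
python3 -c "
from h import *
s=st(); c=read_camera('top');print(angles(c));print(angles(read_camera('scene')));p=s['eef_pos'][:2]-O;print(np.hypot(*p),np.rad2deg(np.arctan2(p[1],p[0])))"
```

```text
t 12.1 pos [ 0.6682  0.0762 -0.0016] yaw_y -71.5 tiltfix [-0.33 -0.18 -0.  ] F [-0.4  0.5 -0.2]
[(10.9, 0.1485, 11), (-52.6, 0.149, 21), (-108.0, 0.1609, 22), (-142.5, 0.1481, 24)]
[(101.7, 0.1344, 11), (38.3, 0.1492, 28)]
0.12047736872413362 47.942461059761385
```

Request:
{"method": "move_arm", "body": {
  "linear": [
    [0.0018,-0.0018,0],
    [0.0006,-0.0006,0],
    [0,0,0]
  ],
  "twist": [
    [0,0,-1],
    [0,0,0],
    [0,0,0]
  ]
}}

```text
time: 12.45
eef_pos: [0.6703, 0.0741, -0.0017]
tcp_rot: [0.988, 0.151, -0.002, -0.004]
contact_force: [-1.0, 1.2, 0.7]
opening: 0.001
```

```bash
python3 -c "
from h import *
s=st(); c=read_camera('top');print(angles(c));print(angles(read_camera('scene')));p=s['eef_pos'][:2]-O;print(np.hypot(*p),np.rad2deg(np.arctan2(p[1],p[0])))"
```

```text
t 12.45 pos [ 0.6703  0.0741 -0.0017] yaw_y -72.6 tiltfix [-0.37 -0.24 -0.  ] F [-1.   1.2  0.7]
[(9.8, 0.1479, 11), (-53.7, 0.1487, 21), (-108.0, 0.1609, 22), (-143.8, 0.1479, 27)]
[(37.1, 0.149, 27)]
0.12038251007343542 46.56183842233714
```

Request:
{"method": "move_arm", "body": {
  "linear": [
    [-0.003,0.004,0],
    [-0.006,0.008,0],
    [-0.012,0.016,0],
    [-0.012,0.02,0.01],
    [-0.01,0.03,0.03],
    [-0.01,0.03,0.035],
    [0,0.03,0.035],
    [0,0.03,0.02],
    [0,0,0]
  ],
  "twist": [
    [0,0,0],
    [0,0,0],
    [0,0,0],
    [0,0,0],
    [0,0,0],
    [0,0,0],
    [0,0,0],
    [0,0,0],
    [0,0,0]
  ]
}}

```text
time: 13.3
eef_pos: [0.6094, 0.2437, 0.1245]
tcp_rot: [0.989, 0.15, -0.004, -0.004]
contact_force: [-0.1, -1.0, 0.8]
opening: 0.002
```

```bash
python3 - <<'E'
from h import *
s=st()
for n in('top','scene'):
    c=read_camera(n);np.savez(n+'7.npz',**c)
    for th in(42,55): print(n,angles(c,th))
    im=c['img'][190:300,200:320] if n=='scene' else c['img'][95:285,225:425]
    cv2.imwrite(f'pics/{n}7.png',cv2.resize(im,None,fx=5 if n=='scene' else 3,fy=5 if n=='scene' else 3,interpolation=cv2.INTER_CUBIC))
E
```

```text
t 13.3 pos [0.6094 0.2437 0.1245] yaw_y -72.8 tiltfix [-0.36 -0.49 -0.  ] F [-0.1 -1.   0.8]
top [(36.5, 0.1489, 18), (-53.7, 0.1486, 20), (-108.0, 0.1609, 22), (126.2, 0.1488, 26), (-143.7, 0.148, 25)]
top [(36.6, 0.1494, 22), (-54.1, 0.1487, 25), (-107.9, 0.1606, 26), (126.3, 0.1484, 29), (-143.9, 0.1478, 30)]
scene []
scene [(125.9, 0.1513, 11), (-98.6, 0.1554, 44), (-53.3, 0.1469, 20), (36.6, 0.1491, 24)]
```

View pics/top7.png

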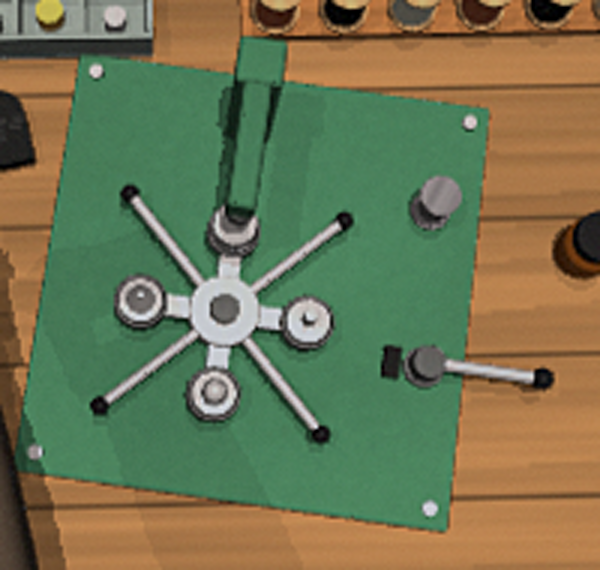

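View pics/scene7.png

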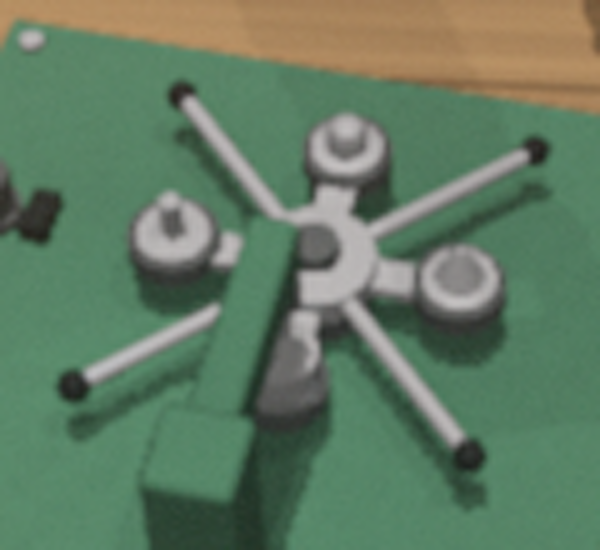

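```bash
python3 - <<'E'
from h import *
for n in('top','scene'):
    c=dict(np.load(n+'7.npz'))
    im=c['img'].astype(int); m=((im.min(2)>120)&(im.max(2)-im.min(2)<60)).astype(np.uint8)
    k,l,st_,ce=cv2.connectedComponentsWithStats(m); S=[]
    for i in range(1,k):
        p=ray(c,*ce[i],.012)[:2]-O; a=np.deg2rad(-9.3); x=p@[np.cos(a),np.sin(a)]; y=p@[-np.sin(a),np.cos(a)]
        if 4<=st_[i,4]<60 and (min(abs(x+.16),abs(x-.24))<.015) and min(abs(y+.225),abs(y-.165))<.015: S.append((x,y)); print(n,round(x*1e3,1),round(y*1e3,1),st_[i,4])
    if len(S)==4:
        S=np.array(S); NL,NR,FL,FR=[S[np.argmin(np.hypot(*(S-q).T))] for q in([-.16,.165],[-.16,-.225],[.24,.165],[.24,-.225])]
        print('dang',[round(np.rad2deg(v),2) for v in(np.arctan2((FL-NL)[1],(FL-NL)[0]),np.arctan2((FR-NR)[1],(FR-NR)[0]),-np.arctan2((NL-NR)[0],(NL-NR)[1]),-np.arctan2((FL-FR)[0],(FL-FR)[1]))],S.mean(0))
E
```

```text
top 236.9 160.4 16
top 236.9 -222.0 16
top -155.0 160.0 15
top -155.1 -221.1 21
dang [np.float64(0.05), np.float64(-0.13), np.float64(-0.01), np.float64(-0.0)] [ 0.04090785 -0.0306634 ]
scene -157.8 -218.9 17
scene -156.0 159.5 10
scene 233.5 -219.3 30
```

Request:
{"method": "move_arm", "body": {
  "linear": [
    [0.008,-0.025,0],
    [0.008,-0.03,0],
    [0.008,-0.03,-0.01],
    [0.008,-0.03,-0.02],
    [0.004,-0.015,-0.025],
    [0,0,-0.025],
    [0,0,-0.02],
    [0,0,-0.012],
    [0,0,0],
    [0,0,0]
  ],
  "twist": [
    [-0.3,-0.4,0],
    [0,0,0],
    [0,0,0],
    [0,0,0],
    [0,0,0],
    [0,0,0],
    [0,0,0],
    [0,0,0],
    [0,0,0],
    [0,0,0]
  ]
}}

```text
time: 14.23
eef_pos: [0.6323, 0.0933, -0.0116]
tcp_rot: [0.989, 0.145, -0.015, 0.002]
contact_force: [-0.0, -0.3, 1.0]
opening: 0.001
```

```bash
python3 -c "
from h import *
tip(); c=read_camera('top');print(angles(c))"
```

```text
t 14.23 pos [ 0.6323  0.0933 -0.0116] yaw_y -73.3 tiltfix [ 0.44 -1.69  0.  ] F [-0.  -0.3  1. ]
[[0.64  0.09  0.019]
 [0.641 0.088 0.02 ]
 [0.644 0.096 0.02 ]
 [0.644 0.098 0.021]
 [0.64  0.104 0.021]
 [0.644 0.093 0.021]
 [0.642 0.098 0.023]
 [0.642 0.101 0.023]]
[(-53.7, 0.1489, 21), (-108.0, 0.1609, 22), (-143.7, 0.1483, 26)]
```

Request:
{"method": "move_arm", "body": {
  "linear": [
    [0,0,0.007],
    [0.005,0.002,0.003],
    [0.006,0,0],
    [0.006,-0.001,0],
    [0.005,-0.003,0],
    [0,0,0],
    [0,0,0]
  ],
  "twist": [
    [0.3,-0.8,0],
    [0,-0.5,0],
    [0,0,0],
    [0,0,0],
    [0,0,0],
    [0,0,0],
    [0,0,0]
  ]
}}

```text
time: 14.92
eef_pos: [0.6635, 0.0936, 0.0097]
tcp_rot: [0.989, 0.147, 0.006, 0.002]
contact_force: [0.3, -0.6, -0.9]
opening: 0.0
```

```bash
python3 -c "
from h import *
tip(); c=read_camera('top');print(angles(c))"
```

```text
t 14.92 pos [0.6635 0.0936 0.0097] yaw_y -73.1 tiltfix [0.1  0.76 0.  ] F [ 0.3 -0.6 -0.9]
[[0.668 0.09  0.036]
 [0.672 0.098 0.039]
 [0.672 0.093 0.039]
 [0.674 0.095 0.041]
 [0.664 0.106 0.041]
 [0.665 0.108 0.043]
 [0.672 0.1   0.043]
 [0.67  0.09  0.044]]
[(-53.6, 0.1489, 20), (-108.0, 0.1609, 22), (-143.7, 0.1483, 27)]
```

Request:
{"method": "move_arm", "body": {
  "linear": [
    [0,-0.001,-0.005],
    [0.001,-0.003,-0.002],
    [0.001,-0.003,0],
    [0.001,-0.003,0],
    [0,0,0],
    [0,0,0]
  ],
  "twist": [
    [0,0.3,0],
    [0,0.3,0],
    [0,0,0],
    [0,0,0],
    [0,0,0],
    [0,0,0]
  ]
}}

```text
time: 15.52
eef_pos: [0.6644, 0.0823, -0.0005]
tcp_rot: [0.989, 0.147, -0.002, 0.001]
contact_force: [0.3, 0.3, -0.1]
opening: -0.005
```

```bash
python3 -c "
from h import *
tip(); c=read_camera('top');print(angles(c))"
```

```text
t 15.52 pos [ 6.644e-01  8.230e-02 -5.000e-04] yaw_y -73.1 tiltfix [ 0.11 -0.19  0.  ] F [ 0.3  0.3 -0.1]
[[0.671 0.093 0.027]
 [0.67  0.093 0.03 ]
 [0.674 0.08  0.031]
 [0.671 0.085 0.031]
 [0.674 0.09  0.031]
 [0.672 0.077 0.032]
 [0.675 0.088 0.032]
 [0.665 0.098 0.034]]
[(15.6, 0.1484, 11), (-53.7, 0.1485, 19), (-108.2, 0.1609, 21), (-143.9, 0.1479, 26)]
```

Request:
{"method": "move_arm", "body": {
  "linear": [
    [0.0018,-0.0024,0],
    [0.0018,-0.0024,0],
    [0.0012,-0.0016,0],
    [0,0,0],
    [0,0,0]
  ],
  "twist": [
    [0,0,0],
    [0,0,0],
    [0,0,0],
    [0,0,0],
    [0,0,0]
  ]
}}

```text
time: 16.03
eef_pos: [0.6701, 0.0756, 0.0002]
tcp_rot: [0.989, 0.147, -0.001, 0.001]
contact_force: [-0.3, 0.0, 0.2]
opening: 0.001
```

```bash
python3 -c "
from h import *
s=st(); c=read_camera('top');print(angles(c)); print(np.dot([.6703-s['eef_pos'][0],.0741-s['eef_pos'][1]],[.6,-.8]))"
```

```text
t 16.03 pos [6.701e-01 7.560e-02 2.000e-04] yaw_y -73.0 tiltfix [ 0.11 -0.11  0.  ] F [-0.3  0.   0.2]
[(12.1, 0.1476, 10), (-53.8, 0.1489, 20), (-108.0, 0.1609, 22), (-143.8, 0.1477, 26)]
0.0013333704654981404
```

2.7 mm to go.

Request:
{"method": "move_arm", "body": {
  "linear": [
    [0.001,-0.0014,0],
    [0.0006,-0.0008,0],
    [0,0,0],
    [0,0,0]
  ],
  "twist": [
    [0,0,0],
    [0,0,0],
    [0,0,0],
    [0,0,0]
  ]
}}

```text
time: 16.42
eef_pos: [0.6713, 0.0739, 0.0001]
tcp_rot: [0.989, 0.147, -0.002, 0.0]
contact_force: [0.1, 0.5, -0.2]
opening: -0.002
```

```bash
python3 -c "
from h import *
s=st(); c=read_camera('top');print(angles(c),angles(c,55)); print(angles(read_camera('scene'),55),np.dot([.6703-s['eef_pos'][0],.0741-s['eef_pos'][1]],[.6,-.8]))"
```

```text
t 16.42 pos [6.713e-01 7.390e-02 1.000e-04] yaw_y -73.0 tiltfix [ 0.06 -0.17  0.  ] F [ 0.1  0.5 -0.2]
[(10.9, 0.1485, 11), (-54.1, 0.1493, 19), (-108.0, 0.1609, 22), (-144.3, 0.1482, 27)] [(10.9, 0.1485, 11), (38.6, 0.1494, 28), (-54.2, 0.1484, 26), (-107.9, 0.1606, 26), (-144.8, 0.1468, 34), (168.8, 0.1492, 22)]
[(-98.8, 0.1554, 49), (102.3, 0.1348, 15), (-53.3, 0.1472, 21), (36.7, 0.1487, 41), (-7.4, 0.1517, 37)] -0.0007688919866418398
```

Request:
{"method": "move_arm", "body": {
  "linear": [
    [-0.003,0.004,0],
    [-0.006,0.008,0],
    [-0.012,0.016,0],
    [-0.015,0.02,0.01],
    [-0.015,0.03,0.025],
    [-0.015,0.03,0.03],
    [-0.02,0.02,0.03],
    [-0.02,0.01,0.02],
    [-0.03,0,0.02],
    [-0.03,0,0],
    [0,0,0]
  ],
  "twist": [
    [0,0,0],
    [0,0,0],
    [0,0,0],
    [0,0,0],
    [0,0,4],
    [0,0,6],
    [0,0,6],
    [0,0,6],
    [0,0,6],
    [0,0,6],
    [0,0,0]
  ]
}}

```text
time: 17.43
eef_pos: [0.4915, 0.219, 0.1356]
tcp_rot: [0.896, 0.444, -0.003, 0.002]
contact_force: [-0.5, 0.0, -1.4]
opening: 0.003
```

```bash
python3 - <<'E'
from h import *
s=st()
c=read_camera('top');np.savez('top8.npz',**c)
for th in(42,55): print(angles(c,th))
W=pts(c)
q=(abs(W[...,2]-.046)<.004)&(np.hypot(W[...,0]-.53,W[...,1]+.195)<.03)
print('hub',q.sum(),W[q].mean(0),(W[q].min(0)+W[q].max(0))/2)
print('end',balls(c,0,[(.517,-.314)],z=.04,th=55))
print(ray(c,367,217,.046))
im=c['img'][180:250,330:430]; cv2.imwrite('pics/t8.png',cv2.resize(im,None,fx=7,fy=7,interpolation=cv2.INTER_CUBIC))
E
```

```text
t 17.43 pos [0.4915 0.219  0.1356] yaw_y -37.3 tiltfix [ 0.39 -0.21  0.  ] F [-0.5  0.  -1.4]
[(36.2, 0.1491, 17), (-54.2, 0.1491, 21), (-108.0, 0.1607, 23), (125.9, 0.1487, 28), (-144.1, 0.148, 26)]
[(36.2, 0.1488, 26), (-54.3, 0.1479, 27), (-107.9, 0.1606, 26), (126.1, 0.1484, 30), (-144.6, 0.1476, 31)]
hub 80 [ 0.53282852 -0.20808875  0.04681493] [ 0.53471676 -0.20857918  0.04614961]
end [[ 0.51735163 -0.3144515 ]]
[ 0.52946643 -0.20448942  0.046     ]
```

View pics/t8.png

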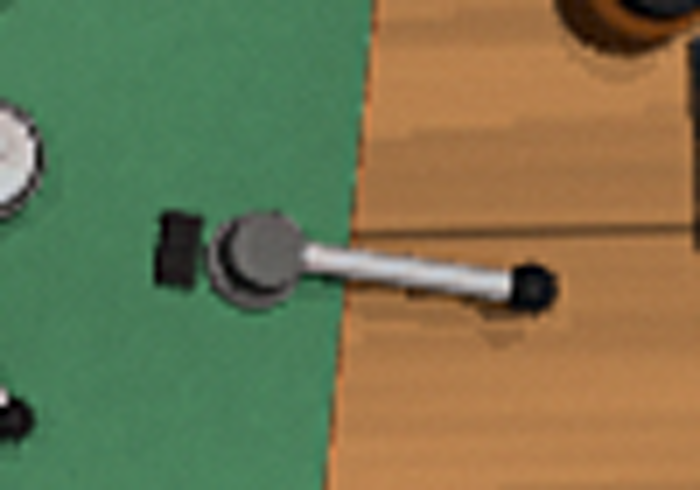

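Request:
{"method": "move_arm", "body": {
  "linear": [
    [-0.005,-0.02,0],
    [-0.005,-0.03,0],
    [-0.005,-0.035,0],
    [0,-0.035,0],
    [0,-0.035,0],
    [0,-0.035,0],
    [0,-0.035,0],
    [0,-0.035,0],
    [0,-0.035,0],
    [0,-0.035,0],
    [0.01,-0.035,0],
    [0.02,-0.035,0],
    [0.02,-0.035,0],
    [0.02,-0.03,0],
    [0.02,-0.02,0],
    [0,0,0],
    [0,0,0]
  ],
  "twist": [
    [0,0,2],
    [0,0,2],
    [0,0,2],
    [0,0,2],
    [0,0,2],
    [0,0,2],
    [0,0,2],
    [0,0,2],
    [0,0,2],
    [0,0,2],
    [0,0,2],
    [0,0,2],
    [0,0,2],
    [0,0,2],
    [0,0,1],
    [0,0,0],
    [0,0,0]
  ]
}}

```text
time: 18.9
eef_pos: [0.5752, -0.2936, 0.135]
tcp_rot: [0.757, 0.654, 0.005, 0.007]
contact_force: [-0.1, -0.6, -0.6]
opening: 0.001
```

```bash
python3 -c "
from h import *
st()"
```

```text
t 18.9 pos [ 0.5752 -0.2936  0.135 ] yaw_y -8.4 tiltfix [0.21 0.9  0.  ] F [-0.1 -0.6 -0.6]
```

Request:
{"method": "move_arm", "body": {
  "linear": [
    [0,0,-0.03],
    [0,0,-0.035],
    [0,0,-0.03],
    [0,0,-0.02],
    [0,0,-0.008],
    [0,0,0],
    [0,0,0]
  ],
  "twist": [
    [0.2,0.7,0],
    [0,0,0],
    [0,0,0],
    [0,0,0],
    [0,0,0],
    [0,0,0],
    [0,0,0]
  ]
}}

```text
time: 19.48
eef_pos: [0.5747, -0.2902, 0.0091]
tcp_rot: [0.758, 0.652, 0.002, 0.003]
contact_force: [0.1, -0.1, -0.2]
opening: 0.002
```

```bash
python3 -c "
from h import *
tip()"
```

```text
t 19.48 pos [ 0.5747 -0.2902  0.0091] yaw_y -8.6 tiltfix [0.1  0.33 0.  ] F [ 0.1 -0.1 -0.2]
[[ 0.581 -0.284  0.035]
 [ 0.569 -0.278  0.038]
 [ 0.584 -0.28   0.039]
 [ 0.577 -0.278  0.04 ]
 [ 0.575 -0.279  0.041]
 [ 0.567 -0.277  0.041]
 [ 0.586 -0.284  0.042]
 [ 0.582 -0.282  0.042]]
```

```bash
python3 -c "
from h import *
V=np.array([.533,-.208]);p=None
for a in range(-80,-181,-6):
  t=np.deg2rad(a);q=V+.0825*np.array([np.cos(t),np.sin(t)])
  print(a,q.round(4), None if p is None else ((q-p)*1e3).round(1));p=q"
```

```text
-80 [ 0.5473 -0.2892] None
-86 [ 0.5388 -0.2903] [-8.6 -1.1]
-92 [ 0.5301 -0.2904] [-8.6 -0.2]
-98 [ 0.5215 -0.2897] [-8.6  0.8]
-104 [ 0.513 -0.288] [-8.5  1.6]
-110 [ 0.5048 -0.2855] [-8.3  2.5]
-116 [ 0.4968 -0.2822] [-7.9  3.4]
-122 [ 0.4893 -0.278 ] [-7.6  4.2]
-128 [ 0.4822 -0.273 ] [-7.1  5. ]
-134 [ 0.4757 -0.2673] [-6.5  5.7]
-140 [ 0.4698 -0.261 ] [-5.9  6.3]
-146 [ 0.4646 -0.2541] [-5.2  6.9]
-152 [ 0.4602 -0.2467] [-4.4  7.4]
-158 [ 0.4565 -0.2389] [-3.6  7.8]
-164 [ 0.4537 -0.2307] [-2.8  8.2]
-170 [ 0.4518 -0.2223] [-1.9  8.4]
-176 [ 0.4507 -0.2138] [-1.1  8.6]
```

Request:
{"method": "move_arm", "body": {
  "linear": [
    [-0.002,0,-0.005],
    [-0.003,0,-0.004],
    [-0.005,0,-0.001],
    [-0.006,0,-0.001],
    [-0.006,0,0],
    [0,0,0]
  ],
  "twist": [
    [0,0,0],
    [0,0,0],
    [0,0,0],
    [0,0,0],
    [0,0,0],
    [0,0,0]
  ]
}}

```text
time: 20.03
eef_pos: [0.5547, -0.2926, 0.0049]
tcp_rot: [0.758, 0.652, 0.003, 0.009]
contact_force: [0.4, -0.9, -0.6]
opening: -0.004
```

```bash
python3 -c "
from h import *
tip()"
```

```text
t 20.03 pos [ 0.5547 -0.2926  0.0049] yaw_y -8.6 tiltfix [0.54 0.91 0.  ] F [ 0.4 -0.9 -0.6]
[[ 0.56  -0.287  0.031]
 [ 0.55  -0.28   0.033]
 [ 0.559 -0.281  0.035]
 [ 0.563 -0.282  0.036]
 [ 0.56  -0.286  0.036]
 [ 0.556 -0.281  0.036]
 [ 0.558 -0.286  0.038]
 [ 0.562 -0.282  0.038]]
```

Request:
{"method": "move_arm", "body": {
  "linear": [
    [-0.006,0.001,-0.004],
    [-0.007,0.001,-0.002],
    [-0.0075,0.0005,-0.001],
    [-0.008,0.001,-0.001],
    [-0.008,0.0015,0],
    [0,0,0]
  ],
  "twist": [
    [0.3,0.5,0],
    [0.3,0.4,-2],
    [0,0,-5],
    [0,0,-5],
    [0,0,-5],
    [0,0,0]
  ]
}}

```text
time: 20.58
eef_pos: [0.5189, -0.2898, -0.0016]
tcp_rot: [0.85, 0.527, 0.001, 0.003]
contact_force: [0.4, 1.0, -0.3]
opening: 0.0
```

```bash
cat >> h.py <<'E'
V=np.array([.533,-.208])
def lev():
    c=read_camera('top'); g=c['img'].max(2)
    R,_=cv2.Rodrigues(np.array(c['rvec'],float)); t=np.array(c['tvec'],float).ravel(); o=-R.T@t
    v,u=np.mgrid[0:420,0:560]; d=np.stack([(u-c['cx'])/c['fx'],(v-c['cy'])/c['fy'],np.ones_like(u,float)],-1)@R
    X=o+d*((.04-o[2])/d[...,2])[...,None]; r=np.hypot(X[...,0]-V[0],X[...,1]-V[1])
    k,l,s,ce=cv2.connectedComponentsWithStats(((g<48)&(abs(r-.108)<.016)).astype(np.uint8))
    for i in range(1,k):
        if 10<s[i,4]<90:
            p=ray(c,*ce[i],.04)[:2]-V; print('lever cand',np.rad2deg(np.arctan2(p[1],p[0])).round(1),np.hypot(*p).round(4),s[i,4])
    print('turret',angles(c)); p=get_state()['eef_pos'][:2]-V; print('tcp about V',np.hypot(*p).round(4),np.rad2deg(np.arctan2(p[1],p[0])).round(1))
    return c
E
python3 -c "
from h import *
tip();lev()"
```

```text
t 20.58 pos [ 0.5189 -0.2898 -0.0016] yaw_y -26.4 tiltfix [0.21 0.27 0.  ] F [ 0.4  1.  -0.3]
[[ 0.522 -0.279  0.027]
 [ 0.527 -0.286  0.028]
 [ 0.52  -0.277  0.028]
 [ 0.528 -0.283  0.028]
 [ 0.524 -0.281  0.029]
 [ 0.528 -0.28   0.029]
 [ 0.521 -0.279  0.029]
 [ 0.518 -0.276  0.031]]
lever cand -62.7 0.1074 61
lever cand -88.3 0.1041 36
lever cand 121.2 0.1211 11
lever cand -176.0 0.1069 86
turret [(36.2, 0.1492, 16), (-54.4, 0.1492, 19), (-108.2, 0.1609, 21), (126.0, 0.1487, 27), (-144.1, 0.148, 25)]
tcp about V 0.0831 -99.1
```

```bash
python3 -c "
from h import *
c=read_camera('scene');cv2.imwrite('pics/s9.png',cv2.resize(c['img'][150:290,130:330],None,fx=3.5,fy=3.5,interpolation=cv2.INTER_CUBIC))"
```

```text
(no output)
```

View pics/s9.png

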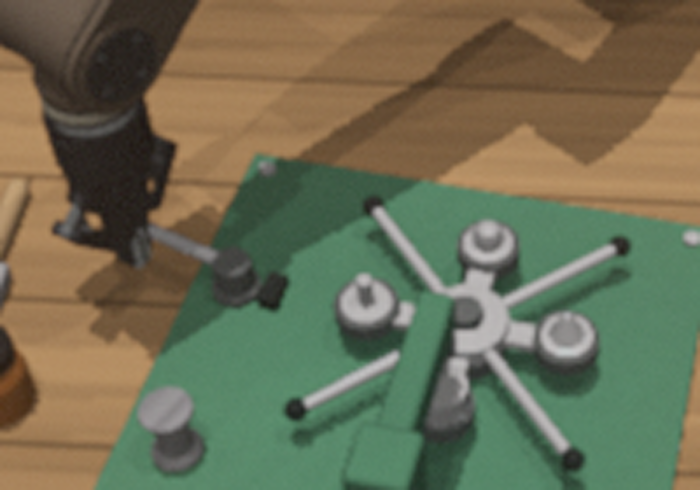

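Request:
{"method": "move_arm", "body": {
  "linear": [
    [-0.0083,0.0015,0],
    [-0.0083,0.0025,0],
    [-0.0079,0.0034,0],
    [-0.0076,0.0042,0],
    [-0.007,0.005,0],
    [-0.0065,0.0057,0],
    [0,0,0]
  ],
  "twist": [
    [0.2,0.3,-6],
    [0,0,-6],
    [0,0,-6],
    [0,0,-6],
    [0,0,-6],
    [0,0,-6],
    [0,0,0]
  ]
}}

```text
time: 21.32
eef_pos: [0.4784, -0.271, -0.0001]
tcp_rot: [0.972, 0.233, 0.001, 0.006]
contact_force: [-0.2, -0.0, -0.4]
opening: 0.001
```

```bash
python3 -c "
from h import *
tip();lev()"
```

```text
t 21.32 pos [ 4.784e-01 -2.710e-01 -1.000e-04] yaw_y -63.1 tiltfix [0.63 0.26 0.  ] F [-0.2 -0.  -0.4]
[[ 0.481 -0.262  0.025]
 [ 0.485 -0.263  0.03 ]
 [ 0.487 -0.266  0.031]
 [ 0.491 -0.268  0.031]
 [ 0.488 -0.271  0.032]
 [ 0.487 -0.268  0.032]
 [ 0.485 -0.263  0.034]
 [ 0.486 -0.274  0.034]]
lever cand -69.9 0.1048 28
lever cand -80.7 0.1051 14
lever cand -116.3 0.1027 32
lever cand 121.2 0.1211 11
turret [(36.1, 0.1495, 16), (-54.2, 0.1495, 18), (-108.2, 0.1609, 21), (126.0, 0.1487, 26), (-144.0, 0.1483, 24)]
tcp about V 0.0834 -130.0
```

Request:
{"method": "move_arm", "body": {
  "linear": [
    [-0.007,0.0055,-0.0005],
    [-0.0065,0.006,-0.0005],
    [-0.0059,0.0065,0],
    [-0.0052,0.007,0],
    [-0.0044,0.0075,0],
    [0,0,0]
  ],
  "twist": [
    [0.3,0.3,-3],
    [0.3,0,-4],
    [0,0,-5],
    [0,0,-5],
    [0,0,-5],
    [0,0,0]
  ]
}}

```text
time: 21.92
eef_pos: [0.4563, -0.2436, 0.0016]
tcp_rot: [0.999, 0.046, 0.004, 0.005]
contact_force: [0.3, -0.2, 0.1]
opening: 0.001
```

```bash
python3 -c "
from h import *
tip();lev()
c=read_camera('scene');cv2.imwrite('pics/s10.png',cv2.resize(c['img'][150:290,130:330],None,fx=3.5,fy=3.5,interpolation=cv2.INTER_CUBIC))"
```

```text
t 21.92 pos [ 0.4563 -0.2436  0.0016] yaw_y -84.7 tiltfix [0.59 0.43 0.  ] F [ 0.3 -0.2  0.1]
[[ 0.464 -0.235  0.03 ]
 [ 0.465 -0.24   0.031]
 [ 0.465 -0.237  0.031]
 [ 0.467 -0.246  0.033]
 [ 0.463 -0.234  0.033]
 [ 0.46  -0.235  0.034]
 [ 0.469 -0.242  0.034]
 [ 0.46  -0.232  0.034]]
lever cand 121.2 0.1211 11
turret [(36.3, 0.149, 16), (-54.1, 0.1493, 19), (-108.2, 0.1609, 21), (125.9, 0.1487, 28), (-144.1, 0.1485, 25)]
tcp about V 0.0843 -154.2
```

View pics/s10.png

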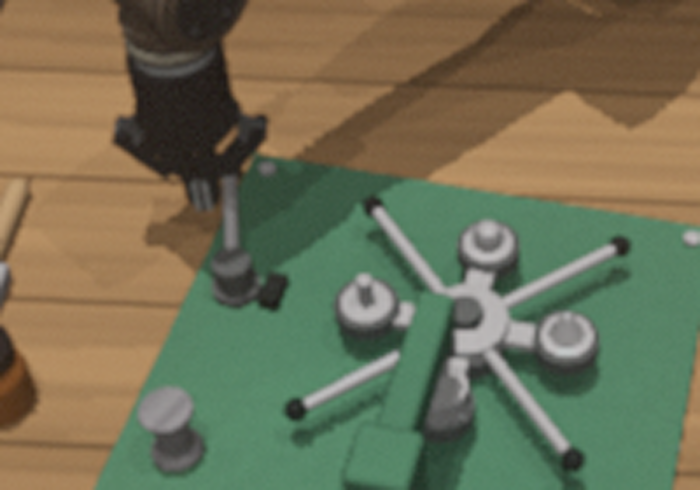

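Request:
{"method": "move_arm", "body": {
  "linear": [
    [-0.002,0.0055,-0.001],
    [-0.0017,0.0055,-0.001],
    [-0.0013,0.005,0],
    [-0.001,0.004,0],
    [0,0,0]
  ],
  "twist": [
    [0.3,0.2,-2.5],
    [0.3,0.2,-2.5],
    [0,0,-2.5],
    [0,0,-2],
    [0,0,0]
  ]
}}

```text
time: 22.48
eef_pos: [0.4537, -0.2289, 0.0013]
tcp_rot: [0.999, -0.033, 0.001, 0.003]
contact_force: [-0.6, 0.2, 1.3]
opening: -0.001
```

```bash
python3 -c "
from h import *
tip();lev()"
```

```text
t 22.48 pos [ 0.4537 -0.2289  0.0013] yaw_y -93.8 tiltfix [0.34 0.14 0.  ] F [-0.6  0.2  1.3]
[[ 0.456 -0.222  0.026]
 [ 0.464 -0.223  0.03 ]
 [ 0.462 -0.232  0.032]
 [ 0.462 -0.229  0.033]
 [ 0.463 -0.235  0.033]
 [ 0.465 -0.225  0.035]
 [ 0.461 -0.219  0.036]
 [ 0.465 -0.222  0.036]]
lever cand 121.2 0.1211 11
lever cand -141.6 0.1066 24
turret [(36.2, 0.1491, 16), (-54.1, 0.1493, 19), (-108.0, 0.1609, 22), (126.0, 0.1487, 27), (-144.2, 0.1482, 26)]
tcp about V 0.0818 -164.9
```

Request:
{"method": "move_arm", "body": {
  "linear": [
    [-0.0005,0.003,0],
    [-0.0005,0.003,0],
    [-0.0005,0.003,0],
    [0,0.002,0]
  ],
  "twist": [
    [0,0,0],
    [0,0,0],
    [0,0,0],
    [0,0,0]
  ]
}}

```text
time: 22.92
eef_pos: [0.4537, -0.2198, 0.0019]
tcp_rot: [0.999, -0.031, 0.003, 0.004]
contact_force: [-0.6, -0.9, -0.5]
opening: 0.001
```

Request:
{"method": "move_arm", "body": {
  "linear": [
    [0,0.002,0],
    [0,0.002,0]
  ],
  "twist": [
    [0,0,0],
    [0,0,0]
  ]
}}

```text
time: 23.08
eef_pos: [0.4539, -0.2179, 0.0021]
tcp_rot: [1.0, -0.029, 0.003, 0.008]
contact_force: [-2.2, -13.6, -5.8]
opening: 0.0
```

Request:
{"method": "move_arm", "body": {
  "linear": [
    [0,0.002,0],
    [0,0.002,0]
  ],
  "twist": [
    [0,0,0],
    [0,0,0]
  ]
}}

```text
time: 23.25
eef_pos: [0.454, -0.2185, 0.0023]
tcp_rot: [1.0, -0.027, 0.004, 0.013]
contact_force: [-1.0, -8.7, -4.3]
opening: -0.003
```

Request:
{"method": "move_arm", "body": {
  "linear": [
    [0,-0.004,0],
    [0,-0.01,0],
    [0,-0.02,0],
    [0,-0.025,0.01],
    [0,-0.02,0.03],
    [0,-0.02,0.035],
    [0,-0.03,0.035],
    [0.01,-0.03,0.03],
    [0.01,-0.03,0.02],
    [0,0,0]
  ],
  "twist": [
    [0,0,0],
    [0,0,0],
    [0,0,0],
    [0,0,0],
    [0,0,0],
    [0,0,0],
    [0,0,0],
    [0,0,0],
    [0,0,0],
    [0,0,0]
  ]
}}

```text
time: 24.08
eef_pos: [0.4681, -0.4076, 0.1633]
tcp_rot: [1.0, -0.026, -0.0, 0.006]
contact_force: [-0.1, -0.1, 1.3]
opening: -0.002
```

```bash
python3 -c "
from h import *
st();c=lev();print(angles(c,55))
cv2.imwrite('pics/t11.png',cv2.resize(c['img'][95:285,225:425],None,fx=3,fy=3,interpolation=cv2.INTER_CUBIC))
c=read_camera('scene');cv2.imwrite('pics/s11.png',cv2.resize(c['img'][150:330,110:350],None,fx=3,fy=3,interpolation=cv2.INTER_CUBIC))"
```

```text
t 24.08 pos [ 0.4681 -0.4076  0.1633] yaw_y -93.0 tiltfix [ 0.67 -0.04  0.  ] F [-0.1 -0.1  1.3]
lever cand 121.2 0.1211 11
lever cand 174.3 0.1066 46
turret [(36.1, 0.1496, 15), (-54.2, 0.149, 20), (-108.2, 0.1609, 21), (126.1, 0.1488, 26), (-144.2, 0.1482, 27)]
tcp about V 0.2077 -108.5
[(36.0, 0.1492, 24), (-54.3, 0.1479, 27), (-107.9, 0.1606, 26), (126.1, 0.1484, 30), (-144.4, 0.1481, 29)]
```

View pics/t11.png

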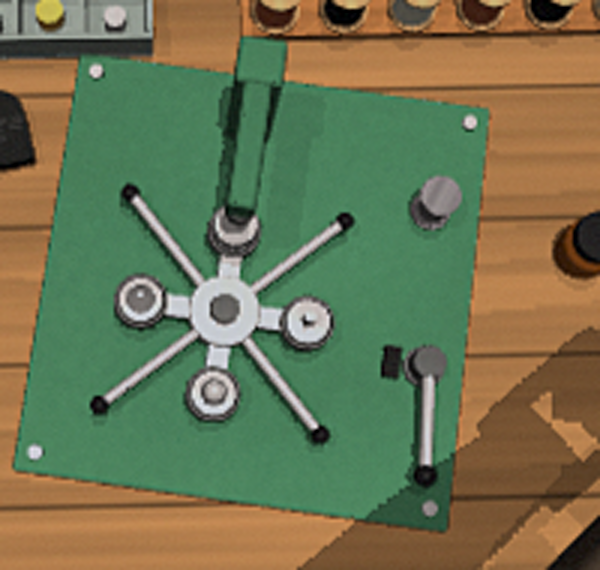

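View pics/s11.png

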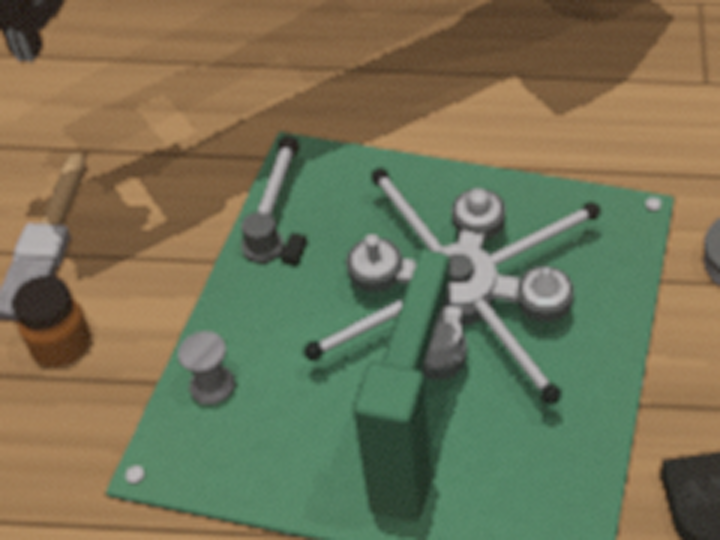

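```bash
python3 -c "
from h import *
print(sign_off())"
```

```text
the job is handed in; nothing more can be done
None
```

The wide die stands under the ram and the brake lever is home against its stop. I handed the job in at about 24 s, with the gripper clear of everything.

- **Die:** I pushed one bare spoke clockwise through about 115° and gave it a small final nudge. The last top-camera check put the die at about −9.05°. The press axis is at −9.3°, so it is off by about 0.25°, or 0.3–0.4 mm.
- **Lever:** I pushed it round until it stopped moving, with a reaction of 9–14 N. The last check put the arm at 174.3°, against 174.7° expected at the stop. The turret had not shifted during the push.
- **Bystanders:** I saw no sign of anything else being moved. I checked this by eye in the press-area pictures, which don't show all the bystanders.

**Fingertip height:** The camera depth showed the closed fingertips about 27 mm above the reported TCP, not 8 mm ahead of it as stated. Because of that, my first two approaches passed over the spoke without moving the turret. I then set the heights from the camera.

**Scene camera:** It gave few usable ball readings, and one spoke read up to about 1° different from the top camera. I relied on the top camera's average over four balls.

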